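Cure the glued seam of the game case, then unclip it

TASK

Take the light-curing pen from its charging dock and run its tip inside the glued seam groove of the clipped game case in one slow pass without lifting out, under 7 cm a second, from the red mark round the corner to the green mark. Then lower the pen, not drop it, tip down into the upright steel cup and let go, and last of all flip the case's orange clip lever right over to its open side. Leave the bowl, jar and chopsticks where they are.

Things in the scene. Friction and masses are not known exactly. Their poses are not given: they have to be found in the camera images.
- pen: Light-curing pen (the stylus), 165 mm long, 80 g: grey flat-sided body 22 (its x) x 16 mm (its y), purple tail band, nose tapering over the lowest 30 mm to a rounded 8 mm tip. Origin at the tip, z up to the tail. Starts upright, tip down, loose (1 mm play) in the dock, tip 10 mm above the bench, top 115 mm free above the dock; lift 55 mm straight up to clear it.
- dock: White charging dock, fixed block 80 (x) x 70 (y) x 60 mm high, with a rectangular well 50 mm deep in the middle of its top. Origin at the centre of its underside. Left or right of the case.
- cup: Empty stainless-steel cup, loose, 450 g, 95 mm high, 68 mm across the rim outside, wall 3 mm, narrowing slightly downward, floor about 5 mm thick. Origin at the centre of its underside, z up. The case lies between it and the dock.
- case: Game case lying flat, fixed: 140 (x) x 200 (y) x 30 mm high, blue frame, teal lid. Origin: centre of underside. Seam: L-shaped groove in the top face, 14 mm wide, 6 deep (floor z = 24), yellow line on its floor. Centre line in mm: (-45, 75) by the red mark, straight to corner (-45, -75), straight to (45, -75) by the green mark; open 7 mm past each end point.
- clip (a joint): Orange clip lever on the far (+x) edge of the case, hinge angle. 0 to 0.2: closed, leaning 11 to 23 degrees in over the lid (to the case's -x); 1.2: fully open, leaning 46 degrees outward (+x). Friction hinge, 0.12 N m, stays where left; 2 to 4 N swing it. Paddle 34 mm wide (along case y), 8 mm thick, end 71 mm from the hinge.
- clip_hinge (a point): Middle of the clip lever's hinge line, which runs along the case's y; 42 mm above the bench, at (58, 45) mm in the case frame. Its axes are the case's.
- clip_tip (a point): Middle of the free end of the clip lever, 70 mm from the hinge; about 107 mm above the bench when closed; moves with the lever.
- bowl: Empty white ceramic ramen bowl, 150 mm across, 70 mm high; bystander. Origin under its centre.
- jar: Blue ceramic sugar jar with steel lid, 80 mm across, 110 mm high; bystander. Origin under its centre.
- chopstick1: Aluminium chopstick lying flat along its y, 200 x 7 x 7 mm; bystander. Origin under its centre.
- chopstick2: The other chopstick, the same.
- seam0 (a point): Point on the floor of the seam groove, on its centre line: beside the red mark (start of the seam). Axes as the case's.
- seam1 (a point): Point on the floor of the seam groove, on its centre line: 37.5 mm along the long leg from the start. Axes as the case's.
- seam2 (a point): Point on the floor of the seam groove, on its centre line: 75.0 mm along the long leg from the start. Axes as the case's.
- seam3 (a point): Point on the floor of the seam groove, on its centre line: 112.5 mm along the long leg from the start. Axes as the case's.
- seam4 (a point): Point on the floor of the seam groove, on its centre line: the corner, 150 mm from the start. Axes as the case's.
- seam5 (a point): Point on the floor of the seam groove, on its centre line: 30 mm past the corner on the short leg. Axes as the case's.
- seam6 (a point): Point on the floor of the seam groove, on its centre line: 60 mm past the corner on the short leg. Axes as the case's.
- seam7 (a point): Point on the floor of the seam groove, on its centre line: end of the seam beside the green mark, 90 mm past the corner. Axes as the case's.
Not all that is in view belongs to the job. What is shaped like the cup but yellow is not meant.

How it is judged:
By the outcome, as a careful person would: the job done as asked, in the order asked, and still so for the second after the job is handed in, with the robot touching nothing.
It also fails if it takes over 72 s, if anything falls off the work surface, if the arm or the gripper's body presses on something with over 40 N, if the wrist force passes 120 N, or if a joint passes its speed limit or range.

ROBOT

A 7-joint arm with a two-finger parallel gripper is mounted at the origin on the work surface. World frame = base frame: x ahead of the robot, y to its left, z up, the work surface at z = 0. Lengths are in m, angles in rad, forces in N, time in s.
With the tool pointing down it reaches from about 0.4 to 0.85 m from the base axis. Payload 4.5 kg.
Tool frame: the origin (TCP) lies at the very end of the fingers, on their centre line; the grasp point (between the pads) lies 19 mm behind it (ctrl.tcp_to_grasp is the distance from the TCP to the grasp point, in m); z points along the fingers, y is the line along which they close (so a half turn about z gives the same grasp; the last joint's range is limited). The gripper opens to 88 mm and grips with 3 to 60 N. Pads are 18 mm wide; open, the fingers measure 123 mm over their backs; the gripper's body (75 mm by 187 mm) begins 45 mm behind the grasp point.
Start: joints at [1.383, 0.689, -0.195, 1.565, 0.157, 0.902, -0.215], TCP at [0.138, -0.61, 0.239] pointing down, gripper open.
Joint ranges: [-3.01, 3.01], [-0.46, 2.08], [-1.47, 1.51], [0.13, 2.56], [-1, 4.14], [0.04, 2.09], [-2.66, 2.66]. Speed limits (rad/s): [2.57, 2.57, 3.14, 3.14, 3.14, 3.14, 3.14].

INTERFACE

Orientations are given as [roll, pitch, yaw] about the fixed x, y, z axes, in that order (R = Rz(yaw) Ry(pitch) Rx(roll)).
In Python, from bench import ctrl gives the robot as it stands.
- The arm moves only by the tool carry_out, never from a script. Its argument "steps" is a list of rows, each an object with "grip": the closure, from -1 (fully open) to 1 (shut); "dp": the shift along the tool's x, y, z normalised to -1 to 1, where 1 is 0.1 m, a list of three; "dr": the turn, a rotation vector about the tool's x, y, z normalised to -1 to 1, where 1 is pi rad, a list of three. A call has 1 to 12 rows; each row is the pose to reach, as a shift and turn from the pose commanded when the call began, along the tool's axes at that moment, turning the shorter way round; what a row does not reach only later rows make up. A row lasts 1/8 s, in which the tool goes at most 62.5 mm and 10.7 degrees, less where a joint would pass 70% of its speed; a pose out of reach is approached as far as the arm can. A call with a number of a shift or a turn outside -1 to 1 is refused whole. A call with a gripper value outside its range is refused whole. The fingers move at their own pace and stop on an object; "force" is the grip in N (left out, the last holds). Time passes only in rows, so rows that repeat a pose let the fingers close. It gives the time, the measured TCP pose, the force, the opening and the grip force at its end, in the units of the state.
- ctrl.observe(): the state, without advancing time (a new reading comes with each control period).
- ctrl.capture(name): name is "scene" or "top" or "wrist"; returns the picture (384x512x3 uint8, blue, green, red); there is no depth.
- ctrl.get_calibration(name): a dict with "K" (3x3 intrinsics, pixels), "cam_to_world" (4x4, takes a point from camera to world coordinates); the wrist camera has in their place "T_tool_cam" (4x4, takes a point from camera to tool coordinates, whose origin is the TCP and whose axes are the flange's). Camera axes: x right, y down, z forward; pixel columns grow to the right and rows downward; lengths in m; the calibration is good to about 2 mm. A picture is of the moment at which its call begins: read the wrist's pose just before it. get_calibration takes no time and is no camera call.
- ctrl.hand_in(): hands the job in; it is judged then, once.
Trained networks look in the newest picture that a camera, given by its name, has taken for a name from the list of things; names that differ only in an ending like _2 or _b are one class to them, and where a whole thing is asked for, a point or a joint stands for the part that bears it (a point fixed in the world has none). Each returns a list of dicts, best first, with "conf" (0 to 1); they miss things now and then, are a little off and sometimes report something else, mostly with a low value. They report only what shows in the picture. A call takes as long as a camera call. They do not tell look-alikes from the thing itself.
- ctrl.look_for(camera, name): "xyz" ([x, y, z] in m, in the coordinates of the camera as it stood for that picture, good to about 4 mm: the middle of the surface that is visible of it).
- ctrl.tip_of(camera, name): "xyz" ([x, y, z] in m, in the coordinates of the camera as it stood for that picture, good to about 4 mm: a listed point, or the origin of a listed thing).
The state is a dict: "t": time; "joint_positions": joint angles; "joint_velocities": joint speeds; "joint_torque": joint torques, N m; "ee_pos": TCP position; "orientation": TCP orientation; "wrist_force": force on the tool from outside, world axes, zero at the start; "torque": the same for the moment, N m; "grip_width": finger opening in m; "gripper_force": force on a finger pad.
Only numpy, scipy, OpenCV 4.12 (cv2) and the standard library are available. Lean on these libraries where they do the work, as an engineer would, in place of code of your own. Each camera call takes 0.05 s, during which the arm holds its last target. There are 200 camera calls.

## Working session

There is one attempt and no reset: what is moved stays moved. The work goes in short steps, Python scripts to look and compute and a tool call to move; the robot and the scene stay as the last step left them, time stands still between calls to the robot, and variables do not carry over. Pictures are saved under pics/ and viewed, at most 13 in all, crops included, and the job is handed in when it is done.

Besides the shell and the picture viewer there is one more tool, called after "Call:" by a JSON object that holds its "method" and its "body". carry_out: Moves the arm, as the interface text tells. Scaled input: -1 to 1 covers 0.1 m each way for a shift and pi rad each way for a turn. Its arguments: {"type":"object","properties":{"steps":{"type":"array"},"force":{"type":"number"}},"required":["steps"]}

```bash
mkdir -p pics && cat > h.py <<'E'
import numpy as np, cv2
from bench import ctrl
from scipy.spatial.transform import Rotation as R
def T(cam):
    c=ctrl.get_calibration(cam)
    if cam!='wrist': return np.array(c['K']),np.array(c['cam_to_world'])
    s=ctrl.observe(); M=np.eye(4); M[:3,:3]=R.from_euler('xyz',s['orientation']).as_matrix(); M[:3,3]=s['ee_pos']
    return np.array(c['K']),M@np.array(c['T_tool_cam'])
def snap(cam,fn=None):
    K,M=T(cam); im=ctrl.capture(cam)
    if fn: cv2.imwrite('pics/'+fn,im)
    return K,M,im
def find(cam,name,M,f='tip_of'):
    return [(np.round((M@np.r_[d['xyz'],1])[:3],4).tolist(),round(d['conf'],2)) for d in getattr(ctrl,f)(cam,name)[:3]]
def proj(K,M,p):
    q=np.linalg.inv(M)@np.r_[p,1]; u=K@q[:3]; return (u/u[2])[:2]
def ray(K,M,uv,z):
    d=M[:3,:3]@np.linalg.inv(K)@np.r_[uv,1]; o=M[:3,3]; return o+d*(z-o[2])/d[2]
E
python3 - <<'E'
from h import *
s=ctrl.observe();print({k:np.round(v,3).tolist() for k,v in s.items()},ctrl.tcp_to_grasp)
for c in ['top','scene']:
    K,M,im=snap(c,c+'0.png');print(c,M[:3,3])
    for n in ['pen','dock','cup','case','clip_hinge','clip_tip','seam0','seam4','seam7','bowl','jar']: print(n,find(c,n,M))
E
```

```text
{'t': 0.0, 'joint_positions': [1.383, 0.69, -0.195, 1.566, 0.157, 0.902, -0.215], 'joint_velocities': [0.001, -0.001, 0.0, -0.001, 0.002, -0.002, -0.0], 'joint_torque': [-0.0, -52.757, -1.267, -15.343, -0.053, 0.006, 0.0], 'ee_pos': [0.137, -0.609, 0.238], 'orientation': [-3.14, 0.0, 0.222], 'wrist_force': [0.164, -0.255, -0.54], 'torque': [0.017, 0.016, -0.031], 'gripper_force': 0.0, 'grip_width': 0.089} 0.0187
top [ 0.5374582 -0.0083011  1.1515101]
pen [([0.5692, 0.3061, 0.0059], 0.76)]
dock [([0.5706, 0.3059, 0.0034], 0.62)]
cup [([0.564, -0.1952, 0.0031], 0.92), ([0.5003, -0.3095, 0.0003], 0.71)]
case [([0.5433, 0.0057, 0.0002], 0.76)]
clip_hinge [([0.6125, 0.039, 0.0403], 0.64)]
clip_tip [([0.5971, 0.0476, 0.1107], 0.61)]
seam0 [([0.4887, -0.0117, 0.0231], 0.96), ([0.5084, -0.0588, 0.0196], 0.92), ([0.5692, -0.0713, 0.0243], 0.92)]
seam4 [([0.4887, -0.0117, 0.0231], 0.96), ([0.5084, -0.0588, 0.0196], 0.92), ([0.5692, -0.0713, 0.0243], 0.92)]
seam7 [([0.4887, -0.0117, 0.0231], 0.96), ([0.5084, -0.0588, 0.0196], 0.92), ([0.5692, -0.0713, 0.0243], 0.92)]
bowl [([0.7043, 0.2449, -0.
[... 269 characters left out ...]
068], 0.8), ([0.5667, 0.3037, 0.0105], 0.67)]
cup [([0.5045, -0.3136, -0.0024], 0.76), ([0.5678, -0.1943, -0.0032], 0.71), ([0.7082, 0.2469, 0.0008], 0.5)]
case [([0.5414, 0.009, 0.0027], 0.9)]
clip_hinge [([0.6144, 0.0398, 0.0415], 0.56)]
clip_tip [([0.596, 0.0436, 0.1123], 0.57)]
seam0 [([0.5725, -0.0749, 0.0225], 0.98), ([0.4876, -0.0171, 0.0217], 0.95), ([0.4869, -0.0528, 0.0233], 0.86)]
seam4 [([0.5725, -0.0749, 0.0225], 0.98), ([0.4876, -0.0171, 0.0217], 0.95), ([0.4869, -0.0528, 0.0233], 0.86)]
seam7 [([0.5725, -0.0749, 0.0225], 0.98), ([0.4876, -0.0171, 0.0217], 0.95), ([0.4869, -0.0528, 0.0233], 0.86)]
bowl [([0.7045, 0.2469, -0.0005], 0.93)]
jar [([0.7076, -0.2258, -0.0023], 0.56)]
```

View pics/top0.png

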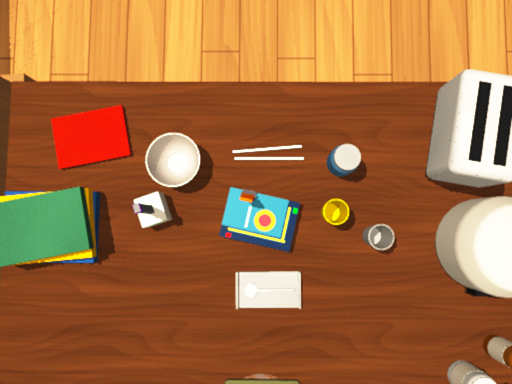

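View pics/scene0.png

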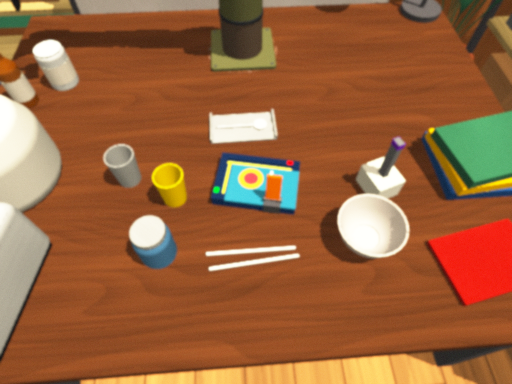

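Top view: the case is at about (260,218), with the red mark at (228,235) and the green mark at (296,210). The dock and pen are at (153,210), the steel cup at (381,237), and the yellow look-alike at (336,212). The scene view agrees, and the orange clip is on the case's far edge. Next I'll move over the case and look with the wrist camera.

```bash
python3 - <<'E'
from h import *
c=ctrl.get_calibration('wrist');print(np.round(c['K'],1).tolist(),np.round(c['T_tool_cam'],4).tolist())
for cam in('top','scene'):
    K,M=T(cam);print(cam,[np.round(proj(K,M,p)).tolist() for p in([.138,-.61,.239],[.5,-.31,0.09],[.138,-.61,.4])])
# moves: tool axes at yaw .222
s=ctrl.observe();Rm=R.from_euler('xyz',s['orientation']).as_matrix()
print(Rm.T@(np.array([.44,-.05,.36])-s['ee_pos']))
E
```

```text
[[308.8, 0.0, 259.4], [0.0, 308.8, 192.1], [0.0, 0.0, 1.0]] [[-0.0, -0.965, -0.2624, 0.0679], [1.0, 0.0001, -0.0002, 0.0001], [0.0003, -0.2624, 0.965, -0.1462], [0.0, 0.0, 0.0, 1.0]]
top [[543.0, 408.0], [381.0, 236.0], [606.0, 450.0]]
scene [[-3.0, 11.0], [119.0, 156.0], [-49.0, -62.0]]
[ 0.41821267 -0.47944088 -0.12128782]
```

Call:
{"method": "carry_out", "body": {"steps": [{"grip":-1,"dp":[0.84,-0.96,-0.4],"dr":[0,0,0]},{"grip":-1,"dp":[0.84,-0.96,-0.4],"dr":[0,0,0]},{"grip":-1,"dp":[0.84,-0.96,-0.4],"dr":[0,0,0]}]}}

```text
t: 1.58
ee_pos: [0.2016, -0.4945, 0.2803]
orientation: [3.141, -0.002, 0.228]
wrist_force: [-0.3, -0.6, -1.6]
grip_width: 0.0884
gripper_force: 0.0
```

Call:
{"method": "carry_out", "body": {"steps": [{"grip":-1,"dp":[0.84,-0.96,-0.4],"dr":[0,0,0]},{"grip":-1,"dp":[0.84,-0.96,-0.4],"dr":[0,0,0]},{"grip":-1,"dp":[0.84,-0.96,-0.4],"dr":[0,0,0]}]}}

```text
t: 1.95
ee_pos: [0.2615, -0.3832, 0.32]
orientation: [3.14, -0.002, 0.228]
wrist_force: [-0.8, -0.5, 0.3]
grip_width: 0.088
gripper_force: 0.0
```

Call:
{"method": "carry_out", "body": {"steps": [{"grip":-1,"dp":[0.84,-0.96,-0.2],"dr":[0,0,0]},{"grip":-1,"dp":[0.84,-0.96,-0.2],"dr":[0,0,0]},{"grip":-1,"dp":[0.84,-0.96,-0.2],"dr":[0,0,0]}]}}

```text
t: 2.33
ee_pos: [0.3222, -0.2713, 0.3393]
orientation: [3.141, -0.002, 0.228]
wrist_force: [-0.9, -0.9, -0.4]
grip_width: 0.088
gripper_force: 0.0
```

Call:
{"method": "carry_out", "body": {"steps": [{"grip":-1,"dp":[0.84,-0.96,-0.1],"dr":[0,0,0]},{"grip":-1,"dp":[0.84,-0.96,-0.1],"dr":[0,0,0]},{"grip":-1,"dp":[0.84,-0.96,-0.1],"dr":[0,0,0]}]}}

```text
t: 2.7
ee_pos: [0.3831, -0.1592, 0.3489]
orientation: [-3.142, -0.002, 0.228]
wrist_force: [0.3, -0.3, -0.3]
grip_width: 0.0881
gripper_force: 0.0
```

Call:
{"method": "carry_out", "body": {"steps": [{"grip":-1,"dp":[0.84,-0.96,0],"dr":[0,0,0]},{"grip":-1,"dp":[0.84,-0.96,0],"dr":[0,0,0]},{"grip":-1,"dp":[0.84,-0.96,0],"dr":[0,0,0]},{"grip":-1,"dp":[0.84,-0.96,0],"dr":[0,0,0]}]}}

```text
t: 3.2
ee_pos: [0.4413, -0.0518, 0.3481]
orientation: [3.14, 0.002, 0.219]
wrist_force: [-0.4, -1.6, -0.1]
grip_width: 0.0881
gripper_force: 0.0
```

```bash
python3 - <<'E'
from h import *
K,M,im=snap('wrist','w1.png')
np.savez('w1.npz',K=K,M=M)
for n in ['case','clip_hinge','clip_tip','seam0','cup']: print(n,find('wrist',n,M))
print([ (np.round((M@np.r_[d['xyz'],1])[:3],4).tolist(),round(d['conf'],2)) for d in ctrl.tip_of('wrist','seam1')])
E
```

```text
case [([0.5412, 0.0076, -0.0], 0.96), ([0.5017, 0.0156, 0.0263], 0.61), ([0.5653, 0.3051, 0.005], 0.25)]
clip_hinge [([0.6106, 0.0409, 0.0388], 0.57)]
clip_tip [([0.5955, 0.0439, 0.1057], 0.76), ([0.6094, 0.0407, 0.0412], 0.69)]
seam0 [([0.49, -0.0168, 0.0215], 0.9), ([0.5391, -0.0639, 0.0223], 0.83), ([0.5132, 0.0518, 0.0206], 0.75)]
cup [([0.5667, -0.1956, 0.0], 0.78), ([0.4973, -0.3075, 0.0013], 0.59)]
[([0.49, -0.0168, 0.0215], 0.9), ([0.5391, -0.0639, 0.0223], 0.83), ([0.5132, 0.0518, 0.0206], 0.75), ([0.4985, 0.0175, 0.0299], 0.73), ([0.519, 0.0927, 0.0278], 0.68), ([0.5759, -0.068, 0.0226], 0.68), ([0.5145, -0.0602, 0.0257], 0.67)]
```

View pics/w1.png

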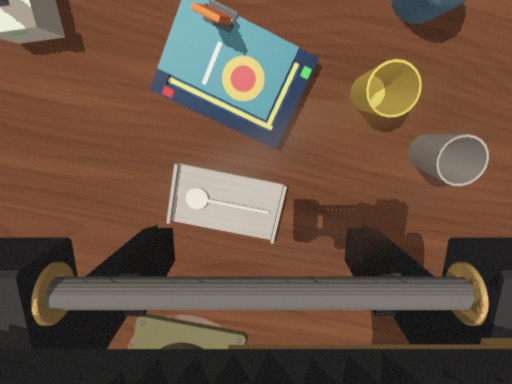

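Wrist view: the yellow L-line runs from (171,80) by the red mark to the corner at (270,127) and ends at (297,66) by the green mark. The orange clip is at (215,15). I'll fit the case pose to the yellow line.

```bash
cat >> h.py <<'E'
from scipy.optimize import least_squares
def fitcase(K,M,im,p0):
    """case pose (x,y,yaw) from the yellow seam-line pixels"""
    hsv=cv2.cvtColor(im,cv2.COLOR_BGR2HSV); m=cv2.inRange(hsv,(22,90,90),(38,255,255))
    v,u=np.nonzero(m); P=np.array([ray(K,M,(a,b),.024)[:2] for a,b in zip(u,v)])
    def loc(p):
        d=P-p[:2]; c,s=np.cos(p[2]),np.sin(p[2]); return np.c_[c*d[:,0]+s*d[:,1],-s*d[:,0]+c*d[:,1]]
    def dist(p):
        q=loc(p); A=np.where(np.abs(q[:,1])<=65,q[:,0]+.045,0)
        dl=np.hypot(q[:,0]+.045,np.maximum(np.abs(q[:,1])-.075,0)); ds=np.hypot(q[:,1]+.075,np.maximum(np.abs(q[:,0])-.045,0))
        return np.where(dl<ds,q[:,0]+.045,q[:,1]+.075),np.minimum(dl,ds)
    p=np.array(p0,float)
    for g in(.012,.008,.006,.005,.005):
        k=dist(p)[1]<g
        p=least_squares(lambda x:dist(x)[0][k],p,loss='soft_l1',f_scale=.001).x
    q=loc(p)[k]; return p,k.sum(),np.abs(dist(p)[0][k]).mean(),q.min(0),q.max(0)
E
python3 - <<'E'
from h import *
d=np.load('w1.npz');im=cv2.imread('pics/w1.png')
print(fitcase(d['K'],d['M'],im,(.542,.007,-.21)))
K,M=T('top');print(fitcase(K,M,cv2.imread('pics/top0.png'),(.542,.007,-.21)))
K,M=T('scene');print(fitcase(K,M,cv2.imread('pics/scene0.png'),(.542,.007,-.21)))
E
```

```text
(array([ 0.54466003,  0.00882109, -0.21818485]), np.int64(640), np.float64(0.001323701250494674), array([-0.0477096 , -0.07991335]), array([0.04990243, 0.0798714 ]))
(array([ 0.54348879,  0.01001011, -0.21658067]), np.int64(264), np.float64(0.002044372820410782), array([-0.04896397, -0.07908767]), array([0.04863765, 0.07943589]))
(array([ 0.54212296,  0.00919317, -0.21489468]), np.int64(278), np.float64(0.0021574122093987835), array([-0.04956542, -0.07982776]), array([0.04851974, 0.07867563]))
```

Call:
{"method": "carry_out", "body": {"steps": [{"grip":-1,"dp":[0.9,-0.96,0],"dr":[0,0,0]},{"grip":-1,"dp":[0.9,-0.96,0],"dr":[0,0,0]},{"grip":-1,"dp":[0.9,-0.96,0],"dr":[0,0,0]}]}}

```text
t: 3.92
ee_pos: [0.5096, 0.0692, 0.3487]
orientation: [-3.139, -0.002, 0.229]
wrist_force: [-0.4, -1.3, -0.7]
grip_width: 0.0881
gripper_force: 0.0
```

Call:
{"method": "carry_out", "body": {"steps": [{"grip":-1,"dp":[0.1,-1,0],"dr":[0,0,0]},{"grip":-1,"dp":[0.1,-1,0],"dr":[0,0,0]},{"grip":-1,"dp":[0.1,-1,0],"dr":[0,0,0]}]}}

```text
t: 4.3
ee_pos: [0.495, 0.1666, 0.3488]
orientation: [-3.14, 0.0, 0.227]
wrist_force: [0.5, -0.8, 0.3]
grip_width: 0.088
gripper_force: 0.0
```

Call:
{"method": "carry_out", "body": {"steps": [{"grip":-1,"dp":[0.1,-1,0],"dr":[0,0,0]},{"grip":-1,"dp":[0.1,-1,0],"dr":[0,0,0]},{"grip":-1,"dp":[0.1,-1,0],"dr":[0,0,0]},{"grip":-1,"dp":[0.1,-1,0],"dr":[0,0,0]}]}}

```text
t: 4.8
ee_pos: [0.4846, 0.261, 0.3485]
orientation: [3.139, 0.0, 0.219]
wrist_force: [0.3, 0.1, 0.3]
grip_width: 0.0881
gripper_force: 0.0
```

The three cameras agree on the case pose to about 1 mm, and the predicted hinge point (0.610, 0.041) matches the network. Now the dock.

```bash
python3 - <<'E'
from h import *
K,M,im=snap('wrist','w2.png')
np.savez('w2.npz',K=K,M=M)
for n in ['dock','pen']:
    print(n,find('wrist',n,M),find('wrist',n,M,'look_for'))
E
```

```text
dock [([0.5673, 0.3035, 0.0083], 0.81), ([0.5979, 0.0422, 0.109], 0.57), ([0.5151, -0.059, 0.0213], 0.43)] [([0.5607, 0.3005, 0.0652], 0.91)]
pen [([0.5693, 0.3043, 0.0116], 0.56)] [([0.5682, 0.304, 0.1729], 0.75)]
```

View pics/w2.png

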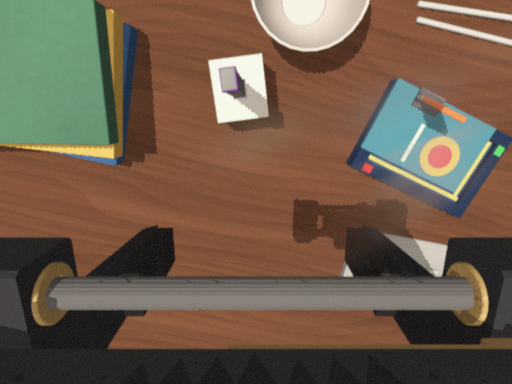

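The dock's top corners are at about (210,60), (262,54), (268,116) and (219,122). The pen's top end is at about (230,79), and the bowl's near side is beyond the dock. I'll compute the dock's yaw and the pen axis.

```bash
python3 - <<'E'
from h import *
d=np.load('w2.npz');K,M=d['K'],d['M'];im=cv2.imread('pics/w2.png')
hsv=cv2.cvtColor(im,cv2.COLOR_BGR2HSV)
m=cv2.inRange(hsv,(0,0,175),(180,60,255));m[:, :200]=0;m[:,275:]=0;m[:45]=0;m[130:]=0
c=max(cv2.findContours(m,0,2)[0],key=cv2.contourArea)
h=cv2.convexHull(c)[:,0].astype(float);W=np.array([ray(K,M,p,.06)[:2] for p in h],np.float32)
print('dock',cv2.minAreaRect(W*1000))
m=cv2.inRange(hsv,(125,40,20),(165,255,200));m[:,:205]=0;m[:,260:]=0;m[:55]=0;m[105:]=0
print(m.sum()/255)
t=im[62:98,212:252]; cv2.imwrite('pics/w2c.png',cv2.resize(t,None,fx=14,fy=14,interpolation=0))
for c in ('top','scene'):
    k,N=T(c)
    # dock rect by white mask there too
    g=cv2.imread(f'pics/{c}0.png')
print([ray(K,M,p,.175).round(4).tolist() for p in((220,69),(236,67),(243,90),(224,92))])
E
```

```text
dock ((569.4340209960938, 307.2960205078125), (81.1125259399414, 70.84397888183594), 19.459667205810547)
109.0
[[0.5783, 0.3204, 0.175], [0.5835, 0.3056, 0.175], [0.5642, 0.2947, 0.175], [0.5583, 0.3126, 0.175]]
```

View pics/w2c.png

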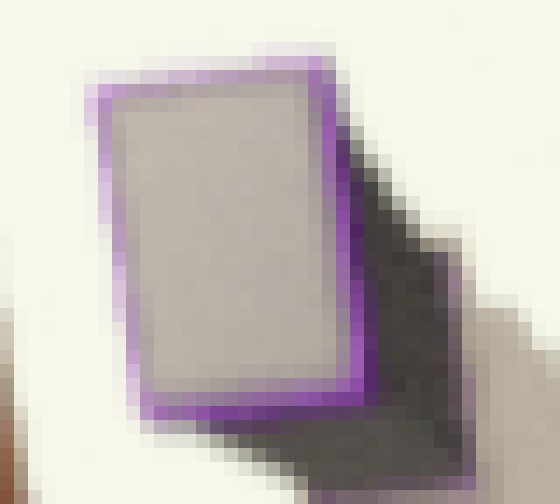

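```bash
python3 - <<'E'
from h import *
d=np.load('w2.npz');K,M=d['K'],d['M']
c=[(218.8,68.6),(235.4,66.6),(238.3,89.5),(222.4,90.9)]
W=np.array([ray(K,M,p,.175)[:2] for p in c]);print(W.round(4).tolist(),W.mean(0))
v=(W[0]-W[3]+W[1]-W[2])/2;print(np.hypot(*v),np.arctan2(v[1],v[0])); w=(W[0]-W[1]+W[3]-W[2])/2;print(np.hypot(*w),np.arctan2(w[1],w[0])-np.pi/2)
s=ctrl.observe();print(s['ee_pos'],s['orientation'])
Rm=R.from_euler('xyz',s['orientation']).as_matrix();print(Rm.T@(np.r_[.5690,.306,.25]-s['ee_pos']))
E
```

```text
[[0.5784, 0.3216], [0.5837, 0.3063], [0.5637, 0.2994], [0.559, 0.3144]] [0.57120778 0.310401  ]
0.020934715103398775 0.3444388633145847
0.015959374771606145 0.31651236820153006
[0.48430471 0.26238091 0.34873137] [ 3.14076212e+00 -4.82843066e-05  2.19515787e-01]
[ 0.09215646 -0.02421136  0.09871575]
```

Call:
{"method": "carry_out", "body": {"steps": [{"grip":-1,"dp":[0.94,-0.26,0.5],"dr":[0,0,-0.038]},{"grip":-1,"dp":[0.94,-0.26,0.5],"dr":[0,0,-0.038]},{"grip":-1,"dp":[0.94,-0.26,0.99],"dr":[0,0,-0.038]},{"grip":-1,"dp":[0.94,-0.26,0.99],"dr":[0,0,-0.038]},{"grip":-1,"dp":[0.94,-0.26,0.99],"dr":[0,0,-0.038]}]}}

```text
t: 5.68
ee_pos: [0.5703, 0.31, 0.2514]
orientation: [-3.141, -0.002, 0.341]
wrist_force: [-0.0, 1.1, 0.6]
grip_width: 0.088
gripper_force: 0.0
```

```bash
python3 - <<'E'
from h import *
K,M,im=snap('wrist','w3.png')
np.savez('w3.npz',K=K,M=M)
s=ctrl.observe();print(s['ee_pos'],s['orientation'],proj(K,M,[.57,.308,.175]))
print(find('wrist','pen',M),find('wrist','pen',M,'look_for'),find('wrist','dock',M))
t=im[40:280,140:400]; cv2.imwrite('pics/w3c.png',cv2.resize(t,None,fx=2.4,fy=2.4,interpolation=2))
E
```

```text
[0.57063927 0.31036337 0.25212049] [-3.14082711 -0.00353471  0.34084438] [261.67692296 202.92107492]
[([0.5675, 0.3047, 0.0104], 0.66)] [([0.5747, 0.3069, 0.1737], 0.9), ([0.7111, 0.2308, 0.0309], 0.26)] [([0.5648, 0.3082, 0.005], 0.94)]
```

View pics/w3c.png

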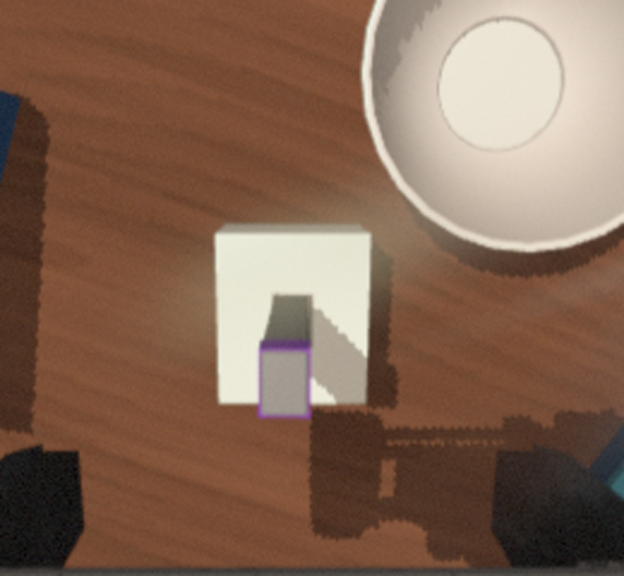

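```bash
python3 - <<'E'
from h import *
d=np.load('w3.npz');K,M=d['K'],d['M']
p=ray(K,M,(258.8,198.8),.175);print(p)
s=ctrl.observe();Rm=R.from_euler('xyz',s['orientation']).as_matrix();print(Rm.T@(p-s['ee_pos']))
# dock hull
print(ray(K,M,(140+217/2.4,40+233/2.4),.06),[ray(K,M,(140+u/2.4,40+v/2.4),.06).round(4).tolist() for u,v in((217,233),(370,233),(367,403),(219,403))])
E
```

```text
[0.57232673 0.31112507 0.175     ]
[ 1.75034118e-03 -4.96793162e-05  7.68993590e-02]
[0.59569061 0.35225537 0.06      ] [[0.5957, 0.3523, 0.06], [0.6187, 0.2873, 0.06], [0.5433, 0.2596, 0.06], [0.5196, 0.3263, 0.06]]
```

Call:
{"method": "carry_out", "body": {"steps": [{"grip":-1,"dp":[0.01,0,0.4],"dr":[0,0,0]},{"grip":-1,"dp":[0.01,0,0.8],"dr":[0,0,0]},{"grip":-1,"dp":[0.01,0,0.8],"dr":[0,0,0]}]}}

```text
t: 6.25
ee_pos: [0.5693, 0.309, 0.168]
orientation: [3.14, 0.005, 0.341]
wrist_force: [-0.9, 0.4, -0.0]
grip_width: 0.0882
gripper_force: 0.0
```

Call:
{"method": "carry_out", "body": {"steps": [{"grip":-1,"dp":[0,0,0.42],"dr":[0,0,0]},{"grip":-1,"dp":[0,0,0.42],"dr":[0,0,0]},{"grip":-1,"dp":[0,0,0.42],"dr":[0,0,0]},{"grip":0.2,"dp":[0,0,0.42],"dr":[0,0,0]},{"grip":0.5,"dp":[0,0,0.42],"dr":[0,0,0]},{"grip":1,"dp":[0,0,0.42],"dr":[0,0,0]},{"grip":1,"dp":[0,0,0.42],"dr":[0,0,0]},{"grip":1,"dp":[0,0,0.42],"dr":[0,0,0]},{"grip":1,"dp":[0,0,0.42],"dr":[0,0,0]}], "force": 30}}

```text
t: 7.38
ee_pos: [0.5707, 0.3102, 0.1276]
orientation: [3.141, 0.0, 0.341]
wrist_force: [0.1, 0.0, 0.1]
grip_width: 0.0304
gripper_force: 0.0
```

Call:
{"method": "carry_out", "body": {"steps": [{"grip":1,"dp":[0,0,0],"dr":[0,0,0]},{"grip":1,"dp":[0,0,0],"dr":[0,0,0]},{"grip":1,"dp":[0,0,0],"dr":[0,0,0]},{"grip":1,"dp":[0,0,0],"dr":[0,0,0]},{"grip":1,"dp":[0,0,0],"dr":[0,0,0]}]}}

```text
t: 8.0
ee_pos: [0.5709, 0.3094, 0.1276]
orientation: [3.14, 0.0, 0.341]
wrist_force: [1.0, -3.3, -0.1]
grip_width: 0.0159
gripper_force: 30.0
```

Gripped at 15.9 mm width and 30 N, as expected. The tip is 0.1176 m below the TCP. Lifting straight up.

Call:
{"method": "carry_out", "body": {"steps": [{"grip":1,"dp":[0,0,-0.1],"dr":[0,0,0]},{"grip":1,"dp":[0,0,-0.25],"dr":[0,0,0]},{"grip":1,"dp":[0,0,-0.45],"dr":[0,0,0]},{"grip":1,"dp":[0,0,-0.7],"dr":[0,0,0]},{"grip":1,"dp":[0,0,-0.98],"dr":[0,0,0]},{"grip":1,"dp":[0,0,-0.98],"dr":[0,0,0]},{"grip":1,"dp":[0,0,-0.98],"dr":[0,0,0]}]}}

```text
t: 8.88
ee_pos: [0.5702, 0.3108, 0.2255]
orientation: [-3.141, 0.0, 0.342]
wrist_force: [0.2, -0.3, -1.1]
grip_width: 0.0155
gripper_force: 30.0
```

```bash
python3 - <<'E'
from h import *
K,M,im=snap('wrist','w4.png')
np.savez('w4.npz',K=K,M=M)
s=ctrl.observe();print(s['ee_pos'],s['orientation'],s['gripper_force'],s['wrist_force'],s['joint_positions'])
Rm=R.from_euler('xyz',s['orientation']).as_matrix()
for q in([0,0,.1176],[0,0,.0876],[0,0,.02],[0,.004,.1136],[.004,0,.1136]):print(proj(K,M,s['ee_pos']+Rm@np.array(q)))
for c in('wrist','top','scene'):
    if c!='wrist':K,M,_=snap(c)
    print(c,[(Rm.T@(np.array(a)-s['ee_pos']),b) for a,b in find(c,'pen',M)])
t=im[110:270,170:350]; cv2.imwrite('pics/w4c.png',cv2.resize(t,None,fx=3.5,fy=3.5,interpolation=2))
E
```

```text
[0.5699496  0.31036545 0.22488832] [-3.14141757e+00  1.54694466e-03  3.41780057e-01] 29.99769172165543 [-0.80497123  0.89924367 -0.77017762] [-0.37542147  0.75343584 -0.36868909  1.49449427  0.30661206  0.95246421
 -2.06096632]
[259.7834446  188.22704168]
[259.79264956 197.67031317]
[259.82431303 230.15355731]
[264.37195043 189.37073916]
[259.78692328 184.91257349]
wrist [(array([-0.00490184,  0.0043304 ,  0.12049529]), 0.65), (array([-0.0063332 ,  0.00165974,  0.22359809]), 0.48)]
top [(array([-0.00200877, -0.00440473,  0.11919234]), 0.56), (array([-0.00134347,  0.0019493 ,  0.22239032]), 0.39)]
scene [(array([-0.00331762,  0.0007559 ,  0.11689346]), 0.78), (array([0.0002744 , 0.00454306, 0.21818736]), 0.44)]
```

View pics/w4c.png

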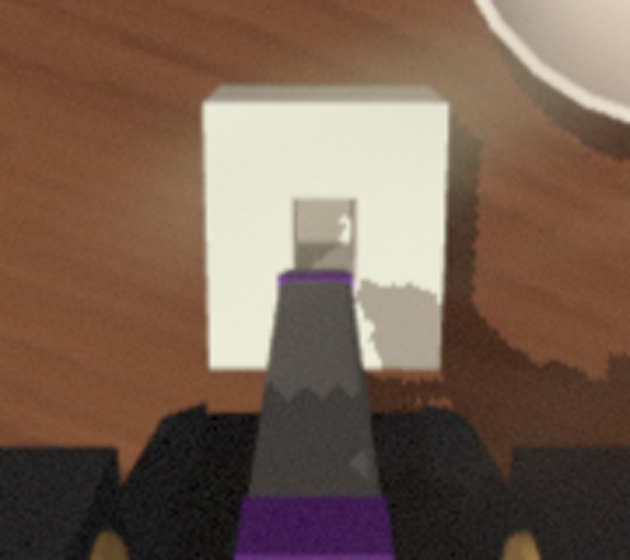

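The pen's axis is centred across the pads, but its nose hides the tip from the wrist camera. I'll take it above the red mark, aligned with the case, and check the tip against the seam in the scene camera.

Call:
{"method": "carry_out", "body": {"steps": [{"grip":1,"dp":[-0.3,0.45,0],"dr":[0,0,0]},{"grip":1,"dp":[-0.62,0.94,0],"dr":[0,0,0]},{"grip":1,"dp":[-0.62,0.94,0],"dr":[0,0,0]}]}}

```text
t: 9.55
ee_pos: [0.5432, 0.1941, 0.225]
orientation: [3.137, 0.004, 0.334]
wrist_force: [-0.1, 0.2, -1.4]
grip_width: 0.0157
gripper_force: 30.0
```

Call:
{"method": "carry_out", "body": {"steps": [{"grip":1,"dp":[-0.3,0.45,0],"dr":[0,0,0.06]},{"grip":1,"dp":[-0.62,0.935,0],"dr":[0,0,0.12]},{"grip":1,"dp":[-0.62,0.935,0.3],"dr":[0,0,0.178]},{"grip":1,"dp":[-0.62,0.935,0.6],"dr":[0,0,0.178]},{"grip":1,"dp":[-0.62,0.935,0.6],"dr":[0,0,0.178]},{"grip":1,"dp":[-0.62,0.935,0.6],"dr":[0,0,0.178]}]}}

```text
t: 10.3
ee_pos: [0.5174, 0.0931, 0.1664]
orientation: [-3.14, -0.001, -0.217]
wrist_force: [0.0, -0.2, -0.9]
grip_width: 0.0159
gripper_force: 30.0
```

```bash
python3 - <<'E'
from h import *
s=ctrl.observe();print(s['ee_pos'],s['orientation'],s['gripper_force'],s['wrist_force'])
Rm=R.from_euler('xyz',s['orientation']).as_matrix()
K,M,im=snap('scene','s5.png');np.savez('s5.npz',K=K,M=M)
print(K[0,0],fitcase(K,M,im,(.5435,.0093,-.217))[:3])
print([(Rm.T@(np.array(a)-s['ee_pos']),b) for a,b in find('scene','pen',M)])
tip=s['ee_pos']+Rm@np.array([0,0,.1176]);print(tip,proj(K,M,tip),proj(K,M,tip+[0,0,.03]),proj(K,M,s['ee_pos']),proj(K,M,[.5157,.0922,.024]))
u,v=proj(K,M,tip).astype(int);t=im[v-50:v+40,u-70:u+50];print(u,v)
cv2.imwrite('pics/s5c.png',cv2.resize(t,None,fx=6,fy=6,interpolation=2))
E
```

```text
[0.51738244 0.09309231 0.16638282] [-3.14044571e+00 -1.04915966e-03 -2.16986441e-01] 29.99829733162187 [ 0.04405351 -0.15785885 -0.91023379]
361.3740505613818 (array([ 0.54429736,  0.00875678, -0.21754927]), np.int64(209), np.float64(0.0018677758050817635))
[(array([-0.00574476, -0.00221723,  0.11817948]), 0.69), (array([0.09083773, 0.154076  , 0.14190158]), 0.59)]
[0.51753197 0.09319747 0.04878296] [290.00373153 163.34142372] [291.00679945 155.69988198] [294.24712326 130.53296806] [288.73417662 168.76759331]
290 163
```

View pics/s5c.png

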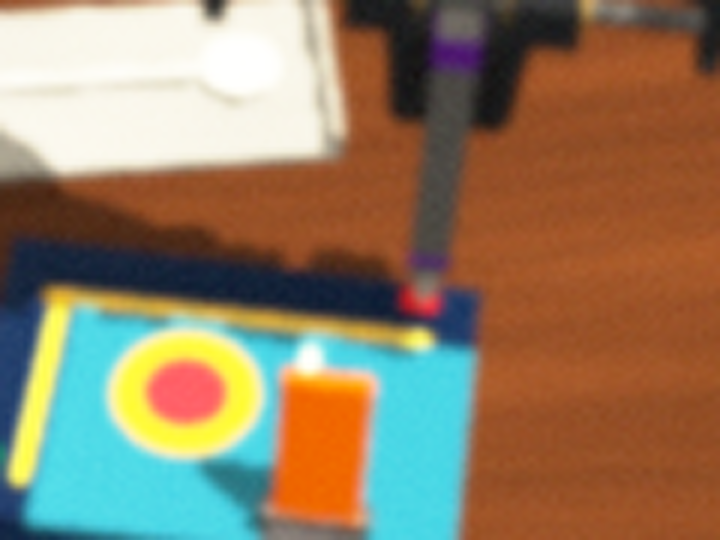

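The scene crop shows the pen at (425–460, 10–290) with its tip just above the red mark at (420,300). The case line is at (430,340) by that mark, and the clip is closed. The networks hint that the tip sits about −4 mm along tool x, so I'll rotate 90° to put tool x across the scene image and measure that tilt.

Call:
{"method": "carry_out", "body": {"steps": [{"grip":1,"dp":[0,0,-0.15],"dr":[0,0,-0.05]},{"grip":1,"dp":[0,0,-0.3],"dr":[0,0,-0.1]},{"grip":1,"dp":[0,0,-0.3],"dr":[0,0,-0.15]},{"grip":1,"dp":[0,0,-0.3],"dr":[0,0,-0.2]},{"grip":1,"dp":[0,0,-0.3],"dr":[0,0,-0.25]},{"grip":1,"dp":[0,0,-0.3],"dr":[0,0,-0.3]},{"grip":1,"dp":[0,0,-0.3],"dr":[0,0,-0.36]},{"grip":1,"dp":[0,0,-0.3],"dr":[0,0,-0.42]},{"grip":1,"dp":[0,0,-0.3],"dr":[0,0,-0.48]},{"grip":1,"dp":[0,0,-0.3],"dr":[0,0,-0.5]},{"grip":1,"dp":[0,0,-0.3],"dr":[0,0,-0.5]},{"grip":1,"dp":[0,0,-0.3],"dr":[0,0,-0.5]}]}}

```text
t: 11.9
ee_pos: [0.5169, 0.092, 0.1962]
orientation: [3.141, 0.0, 1.351]
wrist_force: [-0.1, 0.8, 0.8]
grip_width: 0.0159
gripper_force: 30.0
```

```bash
cat > pen.py <<'E'
from h import *
def pencols(K,M,im,ee,Rm,off=.1176):
    hsv=cv2.cvtColor(im,cv2.COLOR_BGR2HSV)
    for zz in np.arange(.005,.125,.006):
        u,v=proj(K,M,ee+Rm@np.array([0,0,zz])); r=int(round(v)); 
        row=im[r,int(u)-12:int(u)+13].astype(int); sat=hsv[r,int(u)-12:int(u)+13,1]
        w=np.clip(1-np.abs(sat.astype(float)-0)/110,0,1)*(row.max(1)>45)
        x=np.arange(int(u)-12,int(u)+13); c=(w*x).sum()/max(w.sum(),1e-6)
        print(round(zz,3),r,'pred',round(u,2),'cent',round(c,2),'w',round(w.sum(),1),' '.join(str(a) for a in sat[3:22]))
E
python3 - <<'E'
from pen import *
s=ctrl.observe();print(s['ee_pos'],s['orientation'],s['joint_positions'][6])
Rm=R.from_euler('xyz',s['orientation']).as_matrix()
K,M,im=snap('scene','s6.png');np.savez('s6.npz',K=K,M=M)
print([(Rm.T@(np.array(a)-s['ee_pos']),b) for a,b in find('scene','pen',M)])
pencols(K,M,im,s['ee_pos'],Rm)
K,M,im2=snap('top','t6.png');print('top',[(Rm.T@(np.array(a)-s['ee_pos']),b) for a,b in find('top','pen',M)])
K,M,im2=snap('wrist','w6.png');print('wr',[(Rm.T@(np.array(a)-s['ee_pos']),b) for a,b in find('wrist','pen',M)])
u,v=proj(*np.load('s6.npz').values(),s['ee_pos']).astype(int);print(u,v)
a=cv2.resize(im[v-25:v+50,u-50:u+50],None,fx=8,fy=8,interpolation=2);cv2.imwrite('pics/s6c.png',a)
E
```

```text
[0.51693514 0.09199245 0.1962152 ] [3.14051438e+00 6.32335918e-05 1.35132710e+00] -1.1047242296508466
[(array([-0.00327006, -0.00199148,  0.11601333]), 0.56)]
0.005 122 pred 294.75 cent 0.0 w 0.0 26 10 46 18 8 31 17 10 26 26 8 10 18 24 11 9 9 17 32
0.011 124 pred 294.5 cent 282.53 w 1.7 8 26 9 20 19 26 18 11 38 28 32 17 28 26 19 24 18 9 31
0.017 126 pred 294.25 cent 0.0 w 0.0 18 17 18 26 51 19 31 12 24 16 17 26 11 10 38 19 40 19 26
0.023 128 pred 294.0 cent 0.0 w 0.0 140 133 131 121 112 55 33 15 8 8 24 8 25 26 46 19 23 29 16
0.029 130 pred 293.75 cent 293.79 w 6.2 185 185 182 181 158 109 55 20 17 32 29 25 21 38 76 121 142 148 146
0.035 132 pred 293.51 cent 293.15 w 5.9 193 190 192 180 141 78 35 32 19 28 32 29 30 62 105 157 179 187 188
0.041 134 pred 293.27 cent 293.0 w 5.6 190 192 187 171 131 72 31 35 31 29 36 33 36 68 123 166 192 190 187
0.047 136 pred 293.03 cent 292.62 w 5.4 182 185 185 156 108 59 33 36 21 29 35 40 53 93 142 174 185 188 186
0.053 138 pred 292.8 cent 292.28 w 5.7 184 190 190 171 145 88 37 35 29 38 31 23 29 56 116 155 180 187 189
0.059 139 pred 292.57 cent 292.16 w 
[... 549 characters left out ...]
87 168 114 103 98 108 101 108 115 132 129 117 124 155 190 190 194
0.095 150 pred 291.24 cent 290.76 w 3.5 194 190 193 186 177 134 79 46 34 29 42 56 100 130 163 178 189 194 192
0.101 151 pred 291.03 cent 290.28 w 2.3 188 189 191 187 180 143 94 52 42 49 66 106 146 173 179 187 190 191 187
0.107 153 pred 290.82 cent 290.02 w 1.6 187 191 193 193 190 182 151 107 55 45 63 101 151 178 192 187 184 188 187
0.113 154 pred 290.62 cent 289.89 w 1.3 191 186 183 187 184 180 161 111 61 52 77 118 159 181 189 192 190 192 189
0.119 156 pred 290.41 cent 0.0 w 0.0 189 188 186 189 189 183 177 159 127 113 134 159 186 192 186 190 190 191 188
top []
wr [(array([-0.007033  , -0.00094666,  0.11551469]), 0.62)]
294 120
```

View pics/s6c.png

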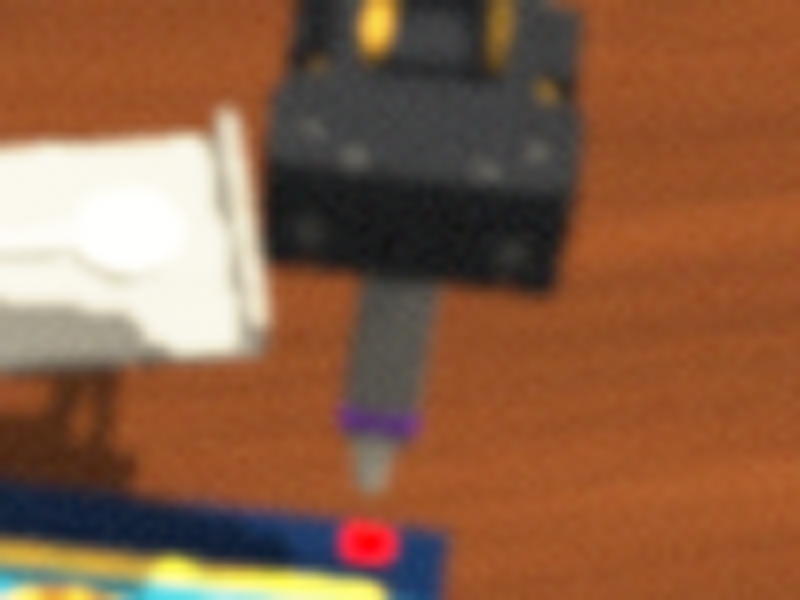

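The tip is clear here: pen at (395,290), collar at (380,420), tip at about (372,490), red mark at (368,542). The centroids show a tilt of about −0.014 rad, which puts the tip about −1.8 mm in tool x, with the z offset confirmed. At this yaw, tool x is case y and tool y is case x, so I'll keep it.

```bash
python3 - <<'E'
from h import *
d=np.load('w2.npz');print('w2',fitcase(d['K'],d['M'],cv2.imread('pics/w2.png'),(.5435,.0093,-.217)))
d=np.load('s6.npz');print('s6',fitcase(d['K'],d['M'],cv2.imread('pics/s6.png'),(.5435,.0093,-.217)))
K,M=T('top');print('t6',fitcase(K,M,cv2.imread('pics/t6.png'),(.5435,.0093,-.217)))
K,M=T('wrist');print('w6',fitcase(K,M,cv2.imread('pics/w6.png'),(.5435,.0093,-.217)))
E_=[ctrl.observe() for _ in range(3)]
for s in E_:
    Rm=R.from_euler('xyz',s['orientation']).as_matrix();tip=s['ee_pos']+Rm@np.array([-.0018,0,.1176])
    C=R.from_euler('z',-.217).as_matrix();print(s['orientation'],'tip in case',C.T@(tip-[.5438,.0092,0]))
E
```

```text
w2 (array([ 0.54445689,  0.00821962, -0.2171611 ]), np.int64(536), np.float64(0.0013410364597088128), array([-0.04779411, -0.07979159]), array([0.04959124, 0.07974895]))
s6 (array([ 0.54375859,  0.00886537, -0.19003207]), np.int64(226), np.float64(0.0019543689140753056), array([-0.04942865, -0.07991303]), array([0.04773937, 0.07952845]))
t6 (array([ 0.54321047,  0.01008382, -0.20610013]), np.int64(169), np.float64(0.001834669861764363), array([-0.04995508, -0.07940138]), array([0.04810909, 0.07927596]))h.py:34: RuntimeWarning: Mean of empty slice.
  q=loc(p)[k]; return p,k.sum(),np.abs(dist(p)[0][k]).mean(),q.min(0),q.max(0)
  ret = ret.dtype.type(ret / rcount)
Traceback (most recent call last):
  File "h.py", line 34, in fitcase
    q=loc(p)[k]; return p,k.sum(),np.abs(dist(p)[0][k]).mean(),q.min(0),q.max(0)
                                                               ~~~~~^^^
ValueError: zero-size array to reduction operation minimum which has no identity
```

```bash
cat >> h.py <<'E'
CASE=(.544,.009,-.2172)
def tipcase(off=(-.0018,0,.1176)):
    s=ctrl.observe();Rm=R.from_euler('xyz',s['orientation']).as_matrix();tip=s['ee_pos']+Rm@np.array(off)
    return R.from_euler('z',CASE[2]).as_matrix().T@(tip-[CASE[0],CASE[1],0]),s
E
python3 - <<'E'
from h import *
p,s=tipcase();print(p.round(4),s['ee_pos'],s['orientation'])
E
```

```text
[-0.0446  0.0734  0.0782] [0.5166285  0.09210461 0.19575785] [3.14141546e+00 1.77338764e-04 1.35265094e+00]
```

Call:
{"method": "carry_out", "body": {"steps": [{"grip":1,"dp":[0.035,-0.005,0.2],"dr":[0,0,0]},{"grip":1,"dp":[0.035,-0.005,0.4],"dr":[0,0,0]},{"grip":1,"dp":[0.035,-0.005,0.42],"dr":[0,0,0]},{"grip":1,"dp":[0.035,-0.005,0.42],"dr":[0,0,0]},{"grip":1,"dp":[0.035,-0.005,0.44],"dr":[0,0,0]},{"grip":1,"dp":[0.035,-0.005,0.46],"dr":[0,0,0]},{"grip":1,"dp":[0.035,-0.005,0.48],"dr":[0,0,0]},{"grip":1,"dp":[0.035,-0.005,0.5],"dr":[0,0,0]},{"grip":1,"dp":[0.035,-0.005,0.515],"dr":[0,0,0]},{"grip":1,"dp":[0.035,-0.005,0.515],"dr":[0,0,0]}]}}

```text
t: 13.45
ee_pos: [0.5168, 0.0956, 0.1441]
orientation: [-3.141, 0.0, 1.353]
wrist_force: [0.9, -0.3, -0.7]
grip_width: 0.0156
gripper_force: 30.0
```

```bash
python3 - <<'E'
from h import *
for _ in range(2):
    p,s=tipcase();K,M,im=snap('scene','s7.png');print(p.round(4),s['ee_pos'],s['orientation'],s['wrist_force'],s['torque'])
t=s['ee_pos']; Rm=R.from_euler('xyz',s['orientation']).as_matrix()
u,v=proj(K,M,t+Rm@np.array([-.0018,0,.1176]));print(u,v)
cv2.imwrite('pics/s7c.png',cv2.resize(im[int(v)-35:int(v)+25,int(u)-45:int(u)+35],None,fx=10,fy=10,interpolation=2)[:,:])
print(find('scene','pen',M))
E
```

```text
[-0.0452  0.0769  0.0265] [0.51679935 0.09557256 0.14407099] [-3.14139854e+00  2.14064535e-04  1.35286044e+00] [ 0.91547382 -0.28080837 -0.71066096] [-0.0533426  -0.06019175  0.00187963]
[-0.0452  0.0769  0.0265] [0.51687057 0.09562245 0.14414479] [-3.14153531e+00  7.91439110e-05  1.35284033e+00] [ 0.13423732  0.59197927 -0.2935593 ] [-0.03214132 -0.04633887 -0.02988586]
289.5070296756588 168.37499154141955
[([0.5153, 0.0921, 0.0302], 0.65), ([0.7181, -0.0171, 0.0012], 0.47)]
```

View pics/s7c.png

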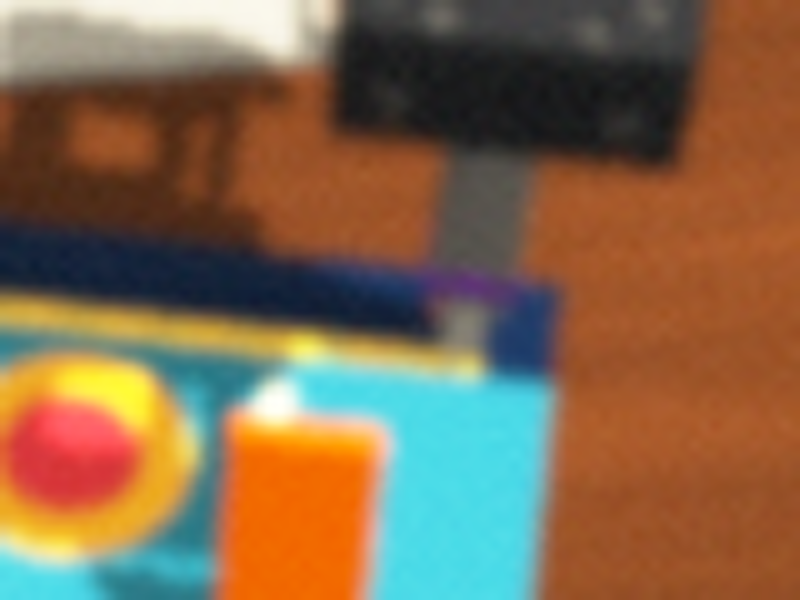

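The tip is at (465,345), right at the seam's end on the groove and just above the yellow line, with no contact force. Starting the slow pass at 3 mm per row (24 mm/s).

Call:
{"method": "carry_out", "body": {"steps": [{"grip":1,"dp":[-0.02,0,0.008],"dr":[0,0,0]},{"grip":1,"dp":[-0.05,0,0.008],"dr":[0,0,0]},{"grip":1,"dp":[-0.08,0,0.008],"dr":[0,0,0]},{"grip":1,"dp":[-0.11,0,0.008],"dr":[0,0,0]},{"grip":1,"dp":[-0.14,0,0.008],"dr":[0,0,0]},{"grip":1,"dp":[-0.17,0,0.008],"dr":[0,0,0]},{"grip":1,"dp":[-0.2,0,0.008],"dr":[0,0,0]},{"grip":1,"dp":[-0.23,0,0.008],"dr":[0,0,0]},{"grip":1,"dp":[-0.26,0,0.008],"dr":[0,0,0]},{"grip":1,"dp":[-0.29,0,0.008],"dr":[0,0,0]},{"grip":1,"dp":[-0.32,0,0.008],"dr":[0,0,0]},{"grip":1,"dp":[-0.35,0,0.008],"dr":[0,0,0]}]}}

```text
t: 15.1
ee_pos: [0.5093, 0.0612, 0.1434]
orientation: [3.142, 0.0, 1.353]
wrist_force: [0.9, 0.2, -0.4]
grip_width: 0.0161
gripper_force: 30.0
```

```bash
python3 - <<'E'
from h import *
p,s=tipcase();print(p.round(4),s['orientation'],s['wrist_force'],s['torque'],s['joint_velocities'].round(3))
E
```

```text
[-0.0451  0.0417  0.0258] [3.14152225e+00 3.58645401e-05 1.35276097e+00] [ 0.89081232  0.16866127 -0.44385145] [-0.100023   -0.06162832  0.02133653] [ 0.045 -0.006 -0.     0.021  0.009 -0.013  0.026]
```

Call:
{"method": "carry_out", "body": {"steps": [{"grip":1,"dp":[-0.04,0,0],"dr":[0,0,0]},{"grip":1,"dp":[-0.08,0,0],"dr":[0,0,0]},{"grip":1,"dp":[-0.12,0,0],"dr":[0,0,0]},{"grip":1,"dp":[-0.16,0,0],"dr":[0,0,0]},{"grip":1,"dp":[-0.2,0,0],"dr":[0,0,0]},{"grip":1,"dp":[-0.24,0,0],"dr":[0,0,0]},{"grip":1,"dp":[-0.28,0,0],"dr":[0,0,0]},{"grip":1,"dp":[-0.32,0,0],"dr":[0,0,0]},{"grip":1,"dp":[-0.36,0,0],"dr":[0,0,0]},{"grip":1,"dp":[-0.4,0,0],"dr":[0,0,0]},{"grip":1,"dp":[-0.44,0,0],"dr":[0,0,0]},{"grip":1,"dp":[-0.48,0,0],"dr":[0,0,0]}]}}

```text
t: 16.6
ee_pos: [0.4989, 0.0143, 0.1434]
orientation: [3.142, 0.0, 1.353]
wrist_force: [-0.4, -0.3, -1.1]
grip_width: 0.0156
gripper_force: 30.0
```

```bash
python3 - <<'E'
from h import *
p,s=tipcase();print(p.round(4),s['orientation'],s['wrist_force'],s['torque'])
E
```

```text
[-0.0452 -0.0063  0.0258] [3.14151960e+00 7.70533202e-05 1.35288654e+00] [-0.35214946 -0.31571107 -1.12356497] [-0.04572077 -0.10967653  0.00562903]
```

Call:
{"method": "carry_out", "body": {"steps": [{"grip":1,"dp":[-0.04,0,0],"dr":[0,0,0]},{"grip":1,"dp":[-0.08,0,0],"dr":[0,0,0]},{"grip":1,"dp":[-0.12,0,0],"dr":[0,0,0]},{"grip":1,"dp":[-0.16,0,0],"dr":[0,0,0]},{"grip":1,"dp":[-0.2,0,0],"dr":[0,0,0]},{"grip":1,"dp":[-0.24,0,0],"dr":[0,0,0]},{"grip":1,"dp":[-0.28,0,0],"dr":[0,0,0]},{"grip":1,"dp":[-0.32,0,0],"dr":[0,0,0]},{"grip":1,"dp":[-0.36,0,0],"dr":[0,0,0]},{"grip":1,"dp":[-0.4,0,0],"dr":[0,0,0]},{"grip":1,"dp":[-0.44,0,0],"dr":[0,0,0]},{"grip":1,"dp":[-0.48,0,0],"dr":[0,0,0]}]}}

```text
t: 18.1
ee_pos: [0.4885, -0.0325, 0.1434]
orientation: [3.142, 0.0, 1.353]
wrist_force: [-0.1, -0.3, 0.3]
grip_width: 0.0157
gripper_force: 30.0
```

Call:
{"method": "carry_out", "body": {"steps": [{"grip":1,"dp":[-0.04,0,0],"dr":[0,0,0]},{"grip":1,"dp":[-0.08,0,0],"dr":[0,0,0]},{"grip":1,"dp":[-0.12,0,0],"dr":[0,0,0]},{"grip":1,"dp":[-0.16,0,0],"dr":[0,0,0]},{"grip":1,"dp":[-0.185,0,0],"dr":[0,0,0]},{"grip":1,"dp":[-0.2,0,0],"dr":[0,0,0]},{"grip":1,"dp":[-0.2,0,0],"dr":[0,0,0]}]}}

```text
t: 18.98
ee_pos: [0.4842, -0.0519, 0.1434]
orientation: [3.142, 0.0, 1.353]
wrist_force: [0.2, 0.0, -0.9]
grip_width: 0.0157
gripper_force: 30.0
```

```bash
python3 - <<'E'
from pen import *
p,s=tipcase();print(p.round(4),s['orientation'],s['wrist_force'],s['torque'])
K,M,im=snap('scene','s8.png');print(find('scene','pen',M))
Rm=R.from_euler('xyz',s['orientation']).as_matrix();pencols(K,M,im,s['ee_pos'],Rm)
E
```

```text
[-0.0452 -0.0741  0.0258] [3.14154979e+00 2.08384672e-05 1.35263290e+00] [ 0.15756178  0.04296227 -0.9168777 ] [-0.03732023 -0.11261431 -0.03321642]
[([0.4814, -0.0539, 0.0288], 0.71)]
0.005 131 pred 227.95 cent 236.12 w 5.7 26 15 16 0 0 17 16 15 25 7 21 14 7 7 12 13 41 35 18
0.011 133 pred 228.12 cent 236.74 w 6.4 25 34 18 25 62 26 43 46 18 19 28 9 22 23 31 38 36 19 13
0.017 135 pred 228.29 cent 237.23 w 5.6 24 46 17 29 18 33 26 24 28 13 20 13 33 17 40 42 37 19 14
0.023 137 pred 228.46 cent 237.25 w 5.6 29 9 10 39 21 18 18 23 28 17 23 12 31 9 17 40 39 25 14
0.029 138 pred 228.62 cent 229.2 w 9.9 33 25 26 28 21 8 17 26 15 8 22 8 38 8 23 35 39 22 14
0.035 140 pred 228.78 cent 227.61 w 12.4 36 36 35 38 36 39 23 11 23 23 6 26 19 6 32 45 43 37 29
0.041 142 pred 228.94 cent 224.61 w 10.7 47 48 56 61 65 61 41 36 29 31 33 32 31 37 78 117 124 117 121
0.047 143 pred 229.1 cent 227.67 w 6.5 109 109 110 113 85 53 33 29 33 32 21 28 47 85 138 165 176 180 174
0.053 145 pred 229.26 cent 228.86 w 5.7 186 190 188 162 113 52 30 36 32 34 36 28 39 71 130 169 182 187 187
0.059 147 pred 229.41 cent 229.04
[... 445 characters left out ...]
2 108 99 92 99 94 78 66 81 104 102 90 94 126 138 138
0.089 155 pred 230.16 cent 231.27 w 2.3 117 58 120 113 100 105 92 71 81 102 107 118 120 103 131 136 130 119 106
0.095 156 pred 230.3 cent 228.2 w 5.3 110 63 112 115 78 64 21 21 26 30 45 75 90 117 153 165 164 170 173
0.101 158 pred 230.44 cent 228.43 w 5.4 52 95 140 142 136 93 20 26 34 35 21 26 100 158 164 170 168 177 177
0.107 159 pred 230.58 cent 228.66 w 5.6 60 138 151 152 160 108 32 25 35 32 24 7 75 128 142 150 156 171 172
0.113 160 pred 230.72 cent 231.27 w 7.1 115 145 162 159 143 93 31 59 57 55 54 54 54 35 37 47 59 86 101
0.119 162 pred 230.86 cent 222.72 w 1.4 158 171 157 160 145 33 108 148 153 152 147 135 134 133 133 135 137 135 131
```

The tip is at the corner, with no contact and the tilt unchanged. Now the short leg along tool +y.

Call:
{"method": "carry_out", "body": {"steps": [{"grip":1,"dp":[-0.007,0.03,0],"dr":[0,0,0]},{"grip":1,"dp":[-0.008,0.07,0],"dr":[0,0,0]},{"grip":1,"dp":[-0.008,0.11,0],"dr":[0,0,0]},{"grip":1,"dp":[-0.008,0.15,0],"dr":[0,0,0]},{"grip":1,"dp":[-0.008,0.19,0],"dr":[0,0,0]},{"grip":1,"dp":[-0.008,0.23,0],"dr":[0,0,0]},{"grip":1,"dp":[-0.008,0.27,0],"dr":[0,0,0]},{"grip":1,"dp":[-0.008,0.31,0],"dr":[0,0,0]},{"grip":1,"dp":[-0.008,0.35,0],"dr":[0,0,0]},{"grip":1,"dp":[-0.008,0.39,0],"dr":[0,0,0]},{"grip":1,"dp":[-0.008,0.43,0],"dr":[0,0,0]},{"grip":1,"dp":[-0.008,0.47,0],"dr":[0,0,0]}]}}

```text
t: 20.58
ee_pos: [0.5302, -0.0629, 0.1434]
orientation: [3.142, 0.0, 1.353]
wrist_force: [-0.2, -0.5, -0.7]
grip_width: 0.0158
gripper_force: 30.0
```

```bash
python3 - <<'E'
from pen import *
p,s=tipcase();print(p.round(4),s['orientation'],s['wrist_force'],s['torque'])
E
```

```text
[ 0.002  -0.075   0.0258] [3.14157000e+00 1.22511257e-04 1.35278755e+00] [-0.15058987 -0.50837724 -0.72563106] [-0.0470906  -0.11349047 -0.01709472]
```

Call:
{"method": "carry_out", "body": {"steps": [{"grip":1,"dp":[0,0.04,0],"dr":[0,0,0]},{"grip":1,"dp":[0,0.08,0],"dr":[0,0,0]},{"grip":1,"dp":[0,0.12,0],"dr":[0,0,0]},{"grip":1,"dp":[0,0.16,0],"dr":[0,0,0]},{"grip":1,"dp":[0,0.2,0],"dr":[0,0,0]},{"grip":1,"dp":[0,0.24,0],"dr":[0,0,0]},{"grip":1,"dp":[0,0.28,0],"dr":[0,0,0]},{"grip":1,"dp":[0,0.32,0],"dr":[0,0,0]},{"grip":1,"dp":[0,0.36,0],"dr":[0,0,0]},{"grip":1,"dp":[0,0.4,0],"dr":[0,0,0]},{"grip":1,"dp":[0,0.43,0],"dr":[0,0,0]},{"grip":1,"dp":[0,0.45,0],"dr":[0,0,0]}]}}

```text
t: 22.08
ee_pos: [0.574, -0.0726, 0.1434]
orientation: [3.142, 0.0, 1.353]
wrist_force: [-0.9, 0.1, -0.1]
grip_width: 0.0156
gripper_force: 30.0
```

```bash
python3 - <<'E'
from pen import *
p,s=tipcase();print(p.round(4),s['ee_pos'],s['orientation'],s['wrist_force'],s['torque'])
for c in('top','scene'):
    K,M,im=snap(c);print(c,find(c,'cup',M))
s=ctrl.observe();print(s['joint_positions'])
# cup circle from t6 / w1 by grey ellipse
K,M=T('top')
im=cv2.imread('pics/top0.png');g=cv2.cvtColor(im[215:262,358:405],cv2.COLOR_BGR2HSV)
m=cv2.inRange(g,(0,0,60),(180,70,255));c=max(cv2.findContours(m,0,1)[0],key=cv2.contourArea)
(e,ax,a)=cv2.fitEllipse(c);print(e[0]+358,e[1]+215,ax,ray(K,M,(e[0]+358,e[1]+215),.095))
E
```

```text
[ 0.0469 -0.075   0.0258] [ 0.57403942 -0.07255721  0.14339171] [3.14158720e+00 2.03584001e-05 1.35269591e+00] [-0.90127118  0.07962981 -0.13784825] [-0.07021939 -0.12261398  0.0115096 ]
top []
scene [([0.501, -0.3118, -0.0032], 0.95)]
[ 0.41692351  0.83023924 -0.65863222  1.78120392  0.69851849  0.77896597
 -0.82103624]
378.9983558654785 236.38059616088867 (24.667850494384766, 30.41213035583496) [ 0.49934625 -0.30345282  0.095     ]
```

The pass is complete to the green mark. Lifting out and carrying the pen to the steel cup, with the tip above 12 cm.

Call:
{"method": "carry_out", "body": {"steps": [{"grip":1,"dp":[0,0,-0.05],"dr":[0,0,0]},{"grip":1,"dp":[0,0,-0.15],"dr":[0,0,0]},{"grip":1,"dp":[0,0,-0.4],"dr":[0,0,0]},{"grip":1,"dp":[0,0,-0.7],"dr":[0,0,0]},{"grip":1,"dp":[0,0,-1],"dr":[0,0,0]},{"grip":1,"dp":[0,0,-1],"dr":[0,0,0]}]}}

```text
t: 23.02
ee_pos: [0.5754, -0.072, 0.2462]
orientation: [3.136, -0.001, 1.353]
wrist_force: [0.8, -0.1, -0.8]
grip_width: 0.0159
gripper_force: 30.0
```

Call:
{"method": "carry_out", "body": {"steps": [{"grip":1,"dp":[-0.3,-0.03,-0.2],"dr":[0,0,0]},{"grip":1,"dp":[-0.82,-0.067,-0.2],"dr":[0,0,0]},{"grip":1,"dp":[-0.82,-0.067,-0.2],"dr":[0,0,0]}]}}

```text
t: 23.4
ee_pos: [0.5473, -0.157, 0.2618]
orientation: [-3.139, 0.005, 1.344]
wrist_force: [0.3, 1.5, -1.6]
grip_width: 0.0153
gripper_force: 30.0
```

Call:
{"method": "carry_out", "body": {"steps": [{"grip":1,"dp":[-0.4,-0.03,0],"dr":[0,0,0]},{"grip":1,"dp":[-0.82,-0.067,0],"dr":[0,0,0]},{"grip":1,"dp":[-0.82,-0.067,0],"dr":[0,0,0]}]}}

```text
t: 23.78
ee_pos: [0.5233, -0.2335, 0.2619]
orientation: [-3.139, 0.002, 1.347]
wrist_force: [-0.1, -0.6, -0.2]
grip_width: 0.0162
gripper_force: 30.0
```

Call:
{"method": "carry_out", "body": {"steps": [{"grip":1,"dp":[-0.4,-0.03,0],"dr":[0,0,0]},{"grip":1,"dp":[-0.82,-0.067,0],"dr":[0,0,0]},{"grip":1,"dp":[-0.82,-0.067,0],"dr":[0,0,0]},{"grip":1,"dp":[-0.82,-0.067,0],"dr":[0,0,0]}]}}

```text
t: 24.28
ee_pos: [0.5016, -0.3063, 0.2631]
orientation: [-3.141, -0.002, 1.355]
wrist_force: [-0.3, -0.1, -0.7]
grip_width: 0.0156
gripper_force: 30.0
```

```bash
python3 - <<'E'
from pen import *
p,s=tipcase();Rm=R.from_euler('xyz',s['orientation']).as_matrix();tip=s['ee_pos']+Rm@np.array([-.0018,0,.1176])
print(s['ee_pos'],s['orientation'],s['gripper_force'],'tip',tip,s['joint_positions'])
for c in('top','scene','wrist'):
    K,M,im=snap(c,c+'9.png');print(c,find(c,'cup',M),find(c,'pen',M),proj(K,M,tip),proj(K,M,[.501,-.3106,.095]),proj(K,M,[.501,-.3106,0]))
    if c=='scene': a=cv2.resize(im[110:200,80:160],None,fx=6,fy=6,interpolation=2)
    if c=='wrist': b=cv2.resize(im[100:280,170:350],(540,540))
cv2.imwrite('pics/c9.png',cv2.resize(np.hstack([a[:540],b]),(800,428)))
E
```

```text
[ 0.50161885 -0.30632915  0.26313859] [-3.14142631e+00 -1.80369099e-03  1.35484962e+00] 29.99858690891415 tip [ 0.5012595  -0.30787596  0.14553554] [ 0.90863649  0.70678037 -0.79135009  1.63435547  0.56213771  1.04245108
 -0.27081573]
top [([0.5018, -0.3114, -0.0019], 0.9), ([0.5634, -0.1897, 0.0002], 0.58)] [([0.5176, 0.0927, 0.0206], 0.63)] [386.50903698 236.39054114] [381.74320314 235.75863079] [372.10894041 234.53771403]
scene [([0.5641, -0.1898, -0.0059], 0.88), ([0.5036, -0.3094, -0.0004], 0.82)] [([0.499, -0.3086, 0.1451], 0.91)] [111.48483623 141.0336614 ] [117.62762862 155.36231523] [129.65559361 178.74486061]
wrist [([0.4987, -0.3077, 0.0008], 0.9), ([0.5641, -0.1946, -0.0012], 0.9)] [([0.4988, -0.3162, 0.1468], 0.77)] [258.65387232 188.01590592] [259.08740609 178.47498991] [259.15912016 162.93503052]
```

View pics/c9.png

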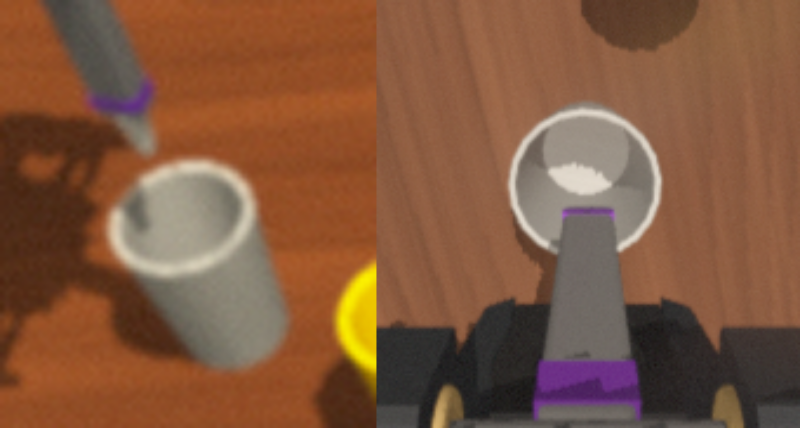

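The wrist view shows the cup rim centred at (586,183) in the composite, which matches the network position within 1–2 mm. The tip is nearly above the centre. Lowering, then slowing down near the floor.

Call:
{"method": "carry_out", "body": {"steps": [{"grip":1,"dp":[-0.018,0,0],"dr":[0,0,0]},{"grip":1,"dp":[-0.018,0,0.15],"dr":[0,0,0]},{"grip":1,"dp":[-0.018,0,0.35],"dr":[0,0,0]},{"grip":1,"dp":[-0.018,0,0.55],"dr":[0,0,0]},{"grip":1,"dp":[-0.018,0,0.75],"dr":[0,0,0]},{"grip":1,"dp":[-0.018,0,0.9],"dr":[0,0,0]},{"grip":1,"dp":[-0.018,0,1],"dr":[0,0,0]},{"grip":1,"dp":[-0.018,0,1],"dr":[0,0,0]}]}}

```text
t: 25.72
ee_pos: [0.5003, -0.31, 0.1627]
orientation: [-3.14, -0.0, 1.353]
wrist_force: [0.1, 0.7, -1.5]
grip_width: 0.0159
gripper_force: 30.0
```

Call:
{"method": "carry_out", "body": {"steps": [{"grip":1,"dp":[0,0,0.08],"dr":[0,0,0]},{"grip":1,"dp":[0,0,0.16],"dr":[0,0,0]},{"grip":1,"dp":[0,0,0.24],"dr":[0,0,0]},{"grip":1,"dp":[0,0,0.3],"dr":[0,0,0]},{"grip":1,"dp":[0,0,0.34],"dr":[0,0,0]},{"grip":1,"dp":[0,0,0.36],"dr":[0,0,0]},{"grip":1,"dp":[0,0,0.37],"dr":[0,0,0]},{"grip":1,"dp":[0,0,0.37],"dr":[0,0,0]}]}}

```text
t: 26.72
ee_pos: [0.5007, -0.3102, 0.1265]
orientation: [3.141, 0.0, 1.353]
wrist_force: [0.3, -0.6, -0.8]
grip_width: 0.0161
gripper_force: 30.0
```

```bash
python3 - <<'E'
from pen import *
p,s=tipcase();Rm=R.from_euler('xyz',s['orientation']).as_matrix();tip=s['ee_pos']+Rm@np.array([-.0018,0,.1176])
print(s['ee_pos'],s['orientation'],'tip',tip,s['wrist_force'],s['torque'])
K,M,im=snap('scene');print(find('scene','cup',M),find('scene','pen',M))
E
```

```text
[ 0.50074982 -0.31016705  0.12654508] [3.14128717e+00 1.52685411e-04 1.35268907e+00] tip [ 0.50039152 -0.31194971  0.00894537] [ 0.31029115 -0.61752949 -0.8348159 ] [-0.08898825 -0.04997469 -0.00900813]
[([0.5636, -0.1905, -0.0008], 0.93), ([0.5018, -0.3138, 0.0004], 0.6)] [([0.4999, -0.3118, 0.0112], 0.61), ([0.4924, -0.0139, 0.0249], 0.6)]
```

Tip at about 9 mm height. Easing down to feel the cup floor.

Call:
{"method": "carry_out", "body": {"steps": [{"grip":1,"dp":[0,0,0.01],"dr":[0,0,0]},{"grip":1,"dp":[0,0,0.02],"dr":[0,0,0]},{"grip":1,"dp":[0,0,0.03],"dr":[0,0,0]},{"grip":1,"dp":[0,0,0.035],"dr":[0,0,0]},{"grip":1,"dp":[0,0,0.035],"dr":[0,0,0]}]}}

```text
t: 27.5
ee_pos: [0.5006, -0.3101, 0.1229]
orientation: [-3.142, 0.0, 1.353]
wrist_force: [1.2, 0.3, -1.6]
grip_width: 0.0157
gripper_force: 30.0
```

Call:
{"method": "carry_out", "body": {"steps": [{"grip":1,"dp":[0,0,0.005],"dr":[0,0,0]},{"grip":1,"dp":[0,0,0.01],"dr":[0,0,0]},{"grip":1,"dp":[0,0,0.015],"dr":[0,0,0]},{"grip":1,"dp":[0,0,0.015],"dr":[0,0,0]}]}}

```text
t: 28.0
ee_pos: [0.5007, -0.3101, 0.1216]
orientation: [3.141, 0.0, 1.353]
wrist_force: [-0.8, -0.3, 0.1]
grip_width: 0.016
gripper_force: 30.0
```

Call:
{"method": "carry_out", "body": {"steps": [{"grip":1,"dp":[0,0,0.005],"dr":[0,0,0]},{"grip":1,"dp":[0,0,0.01],"dr":[0,0,0]},{"grip":1,"dp":[0,0,0.01],"dr":[0,0,0]}]}}

```text
t: 28.38
ee_pos: [0.5009, -0.3101, 0.1213]
orientation: [3.141, 0.001, 1.353]
wrist_force: [-1.9, 0.7, 7.1]
grip_width: 0.0157
gripper_force: 30.0
```

Floor contact felt at 7 N. Releasing gently, then backing straight up.

Call:
{"method": "carry_out", "body": {"steps": [{"grip":0.6,"dp":[0,0,-0.005],"dr":[0,0,0]},{"grip":0.4,"dp":[0,0,-0.005],"dr":[0,0,0]},{"grip":0.2,"dp":[0,0,-0.005],"dr":[0,0,0]},{"grip":0,"dp":[0,0,-0.005],"dr":[0,0,0]},{"grip":-0.3,"dp":[0,0,-0.005],"dr":[0,0,0]},{"grip":-0.6,"dp":[0,0,-0.005],"dr":[0,0,0]},{"grip":-1,"dp":[0,0,-0.005],"dr":[0,0,0]},{"grip":-1,"dp":[0,0,-0.005],"dr":[0,0,0]},{"grip":-1,"dp":[0,0,-0.005],"dr":[0,0,0]},{"grip":-1,"dp":[0,0,-0.005],"dr":[0,0,0]}]}}

```text
t: 29.62
ee_pos: [0.5006, -0.3101, 0.1209]
orientation: [-3.142, 0.0, 1.353]
wrist_force: [0.4, -0.2, -0.3]
grip_width: 0.0882
gripper_force: 0.0
```

```bash
python3 - <<'E'
from pen import *
s=ctrl.observe();print(s['grip_width'],s['wrist_force'])
for c in('scene','wrist'):
    K,M,im=snap(c,c+'10.png');print(c,find(c,'cup',M),find(c,'pen',M),find(c,'pen',M,'look_for'))
E
```

```text
0.08821038283256037 [ 0.40568601 -0.17315428 -0.27393421]
scene [([0.5624, -0.1897, -0.0006], 0.72)] [([0.5148, -0.0587, 0.0182], 0.28)] [([0.5133, -0.2814, 0.1357], 0.63)]
wrist [([0.5659, -0.1935, -0.0034], 0.64)] [] [([0.5064, -0.2803, 0.1636], 0.61)]
```

The pen rests in the cup, its top leaning at about (0.506, −0.280, 0.164). Rising clear and heading for the clip with the fingers shut.

Call:
{"method": "carry_out", "body": {"steps": [{"grip":-1,"dp":[0,0,-0.2],"dr":[0,0,0]},{"grip":-1,"dp":[0,0,-0.5],"dr":[0,0,0]},{"grip":-1,"dp":[0,0,-1],"dr":[0,0,0]},{"grip":-1,"dp":[0,0,-1],"dr":[0,0,0]}]}}

```text
t: 30.52
ee_pos: [0.5036, -0.3103, 0.2261]
orientation: [3.132, 0.001, 1.353]
wrist_force: [0.3, -0.8, -0.5]
grip_width: 0.0879
gripper_force: 0.0
```

Call:
{"method": "carry_out", "body": {"steps": [{"grip":-1,"dp":[0,0,-0.4],"dr":[0,0,0]},{"grip":1,"dp":[0.5,-0.036,-0.4],"dr":[0,0,0]},{"grip":1,"dp":[0.92,-0.036,-0.4],"dr":[0,0,0]},{"grip":1,"dp":[0.92,-0.036,-0.4],"dr":[0,0,0]}]}}

```text
t: 31.02
ee_pos: [0.5178, -0.2151, 0.2618]
orientation: [3.141, -0.002, 1.36]
wrist_force: [0.4, 0.6, 0.9]
grip_width: 0.0601
gripper_force: 0.0
```

```bash
python3 - <<'E'
from pen import *
s=ctrl.observe();print(s['ee_pos'],s['grip_width'])
for c in('scene','top'):
    K,M,im=snap(c,c+'11.png');print(c,[find(c,n,M) for n in('cup','pen')],find(c,'pen',M,'look_for'))
    print([find(c,n,M)[:1] for n in('clip_hinge','clip_tip','jar','bowl','chopstick1')])
E
```

```text
[ 0.51781696 -0.21508531  0.26179865] 0.06008975083832661
scene [[([0.5053, -0.3129, -0.002], 0.87), ([0.5158, -0.06, 0.0203], 0.57), ([0.5667, -0.1926, -0.0006], 0.56)], []] [([0.5136, -0.2818, 0.1411], 0.82)]
[[([0.6128, 0.0377, 0.0412], 0.63)], [([0.7199, -0.0152, -0.0021], 0.74)], [([0.7091, -0.2244, -0.0025], 0.89)], [([0.7051, 0.2468, 0.0017], 0.85)], [([0.7182, -0.0142, 0.0006], 0.67)]]
top [[([0.5673, -0.1932, 0.0034], 0.79)], []] [([0.5457, 0.0062, 0.0286], 0.28)]
[[([0.613, 0.041, 0.0421], 0.63)], [([0.594, 0.044, 0.1086], 0.6)], [([0.7095, -0.212, -0.0063], 0.84)], [([0.7039, 0.245, -0.0004], 0.88)], [([0.7216, -0.0139, -0.0001], 0.48)]]
```

Call:
{"method": "carry_out", "body": {"steps": [{"grip":1,"dp":[0.5,-0.037,0],"dr":[0,0,0]},{"grip":1,"dp":[0.9,-0.037,0],"dr":[0,0,0]},{"grip":1,"dp":[0.9,-0.037,0],"dr":[0,0,0]}]}}

```text
t: 32.3
ee_pos: [0.5338, -0.1265, 0.2616]
orientation: [3.14, -0.002, 1.36]
wrist_force: [-0.5, -0.3, -0.8]
grip_width: 0.0001
gripper_force: 0.0
```

Call:
{"method": "carry_out", "body": {"steps": [{"grip":1,"dp":[0.5,-0.037,0],"dr":[0,0,0]},{"grip":1,"dp":[0.9,-0.037,0],"dr":[0,0,0]},{"grip":1,"dp":[0.9,-0.037,0],"dr":[0,0,0]}]}}

```text
t: 32.67
ee_pos: [0.5493, -0.039, 0.2614]
orientation: [3.141, -0.002, 1.358]
wrist_force: [0.4, -0.8, -0.5]
grip_width: 0.0006
gripper_force: 0.0
```

Call:
{"method": "carry_out", "body": {"steps": [{"grip":1,"dp":[0.5,-0.037,0],"dr":[0,0,0]},{"grip":1,"dp":[0.9,-0.037,0],"dr":[0,0,0]},{"grip":1,"dp":[0.9,-0.037,0.6],"dr":[0,0,0]},{"grip":1,"dp":[0.9,-0.037,0.9],"dr":[0,0,0]},{"grip":1,"dp":[0.9,-0.037,0.9],"dr":[0,0,0]},{"grip":1,"dp":[0.9,-0.037,0.9],"dr":[0,0,0]}]}}

```text
t: 33.42
ee_pos: [0.5656, 0.0458, 0.172]
orientation: [3.14, -0.0, 1.351]
wrist_force: [0.2, 0.3, 1.3]
grip_width: -0.0
gripper_force: 0.0
```

```bash
python3 - <<'E'
from pen import *
p,s=tipcase((0,0,0));print('tcp in case',p.round(4),s['grip_width'],s['orientation'],s['wrist_force'])
K,M,im=snap('wrist','w12.png');print([find('wrist',n,M) for n in('clip_hinge','clip_tip')])
C=R.from_euler('z',CASE[2]).as_matrix()
for n in('clip_hinge','clip_tip'):print([(C.T@(np.array(a)-[CASE[0],CASE[1],0])).round(4).tolist() for a,_ in find('wrist',n,M)])
E
```

```text
tcp in case [0.0131 0.0405 0.172 ] -1.209475537663926e-05 [ 3.13980809e+00 -3.92397903e-04  1.35123546e+00] [0.16696157 0.28667154 1.26082295]
[[([0.6104, 0.0415, 0.0402], 0.65)], [([0.5963, 0.0449, 0.1076], 0.67), ([0.6104, 0.0405, 0.0412], 0.67)]]
[[0.0578, 0.046, 0.0402]]
[[0.0433, 0.0463, 0.1076], [0.0581, 0.0451, 0.0412]]
```

Call:
{"method": "carry_out", "body": {"steps": [{"grip":1,"dp":[0.04,-0.05,0.3],"dr":[0,0,0]},{"grip":1,"dp":[0.04,-0.05,0.6],"dr":[0,0,0]},{"grip":1,"dp":[0.04,-0.05,0.85],"dr":[0,0,0]},{"grip":1,"dp":[0.04,-0.05,0.97],"dr":[0,0,0]},{"grip":1,"dp":[0.04,-0.05,0.97],"dr":[0,0,0]}]}}

```text
t: 34.3
ee_pos: [0.5605, 0.0515, 0.0738]
orientation: [-3.141, 0.0, 1.353]
wrist_force: [0.3, -0.0, -0.4]
grip_width: 0.0004
gripper_force: 0.0
```

Call:
{"method": "carry_out", "body": {"steps": [{"grip":1,"dp":[0,0.04,0],"dr":[0,0,0]},{"grip":1,"dp":[0,0.08,0],"dr":[0,0,0]},{"grip":1,"dp":[0,0.12,0],"dr":[0,0,0]},{"grip":1,"dp":[0,0.16,0],"dr":[0,0,0]},{"grip":1,"dp":[0,0.2,0],"dr":[0,0,0]},{"grip":1,"dp":[0,0.24,0],"dr":[0,0,0]},{"grip":1,"dp":[0,0.28,0],"dr":[0,0,0]},{"grip":1,"dp":[0,0.32,0],"dr":[0,0,0]},{"grip":1,"dp":[0,0.36,0],"dr":[0,0,0]},{"grip":1,"dp":[0,0.4,0],"dr":[0,0,0]}]}}

```text
t: 35.55
ee_pos: [0.5993, 0.043, 0.0738]
orientation: [-3.141, 0.0, 1.353]
wrist_force: [-4.0, 0.3, 2.3]
grip_width: 0.0006
gripper_force: 1.8
```

```bash
cat > clip.py <<'E'
from h import *
p,s=tipcase((0,0,0));print('tcp in case',p.round(4),s['t'],s['orientation'],s['wrist_force'])
C=R.from_euler('z',CASE[2]).as_matrix()
for c in('wrist','scene','top'):
    K,M,im=snap(c,'clip_'+c+'.png')
    print(c,[((C.T@(np.array(a)-[CASE[0],CASE[1],0])).round(4).tolist(),b) for a,b in find(c,'clip_tip',M)])
E
python3 clip.py
```

```text
tcp in case [0.0467 0.0451 0.0738] 35.55 [-3.14050119e+00  2.97528818e-04  1.35297454e+00] [-3.99915153  0.28846033  2.30426976]
wrist []
scene [([-0.0372, 0.2937, 0.0086], 0.68)]
top []
```

Pushing the lever with about 4 N, as expected. Continuing.

Call:
{"method": "carry_out", "body": {"steps": [{"grip":1,"dp":[0,0.03,0],"dr":[0,0,0]},{"grip":1,"dp":[0,0.06,0],"dr":[0,0,0]},{"grip":1,"dp":[0,0.09,0],"dr":[0,0,0]},{"grip":1,"dp":[0,0.12,0],"dr":[0,0,0]},{"grip":1,"dp":[0,0.15,0],"dr":[0,0,0]},{"grip":1,"dp":[0,0.17,0],"dr":[0,0,0]},{"grip":1,"dp":[0,0.18,0],"dr":[0,0,0]}]}}

```text
t: 36.72
ee_pos: [0.6175, 0.0387, 0.074]
orientation: [3.141, 0.0, 1.352]
wrist_force: [-2.9, 0.4, -0.4]
grip_width: 0.0006
gripper_force: 1.3
```

```bash
python3 clip.py
```

```text
tcp in case [0.0654 0.0449 0.074 ] 36.725 [3.14118094e+00 1.74090525e-04 1.35247091e+00] [-2.94569308  0.43073962 -0.37230338]
wrist []
scene []
top [([-0.0448, 0.0756, 0.0221], 0.32)]
```

Call:
{"method": "carry_out", "body": {"steps": [{"grip":1,"dp":[0,0.01,0],"dr":[0,0,0]},{"grip":1,"dp":[0,0.02,0],"dr":[0,0,0]},{"grip":1,"dp":[0,0.03,0],"dr":[0,0,0]},{"grip":1,"dp":[0,0.03,0],"dr":[0,0,0]}]}}

```text
t: 37.52
ee_pos: [0.6203, 0.0384, 0.0739]
orientation: [3.141, -0.0, 1.353]
wrist_force: [-2.2, 0.4, -0.5]
grip_width: 0.0006
gripper_force: 1.1
```

Call:
{"method": "carry_out", "body": {"steps": [{"grip":1,"dp":[0,0.01,0],"dr":[0,0,0]},{"grip":1,"dp":[0,0.015,0],"dr":[0,0,0]},{"grip":1,"dp":[0,0.02,0],"dr":[0,0,0]},{"grip":1,"dp":[0,0.02,0],"dr":[0,0,0]}]}}

```text
t: 38.02
ee_pos: [0.6223, 0.038, 0.0739]
orientation: [3.141, -0.0, 1.353]
wrist_force: [-2.8, 1.7, 0.7]
grip_width: 0.0002
gripper_force: 1.1
```

Call:
{"method": "carry_out", "body": {"steps": [{"grip":1,"dp":[0,0.01,0],"dr":[0,0,0]},{"grip":1,"dp":[0,0.02,0],"dr":[0,0,0]},{"grip":1,"dp":[0,0.025,0],"dr":[0,0,0]},{"grip":1,"dp":[0,0.025,0],"dr":[0,0,0]}]}}

```text
t: 38.52
ee_pos: [0.6247, 0.0373, 0.0739]
orientation: [3.141, 0.0, 1.353]
wrist_force: [-1.7, 0.6, 0.5]
grip_width: 0.0006
gripper_force: 1.0
```

```bash
python3 - <<'E'
from h import *
K,M,im=snap('scene','s13.png');print(find('scene','clip_tip',M),find('scene','clip',M),find('scene','clip',M,'look_for'))
hsv=cv2.cvtColor(im,cv2.COLOR_BGR2HSV);m=cv2.inRange(hsv,(5,170,150),(16,255,255));m[:150]=0;m[230:]=0;m[:,230:][:,90:]=0;m[:,:230]=0
v,u=np.nonzero(m);print(len(u),u.min(),u.max(),v.min(),v.max())
C=R.from_euler('z',CASE[2]).as_matrix()
# predicted free-end centre edge for angles (lean out)
for deg in(-12,20,30,40,46,50):
    a=np.radians(deg);e=np.array([.058+.071*np.sin(a),.045,.042+.071*np.cos(a)])
    print(deg,proj(K,M,C@e+[CASE[0],CASE[1],0]).round(1))
print(proj(K,M,C@np.array([.058,.045,.042])+[CASE[0],CASE[1],0]).round(1))
E
```

```text
Traceback (most recent call last):
  File "h.py", line 14, in find
    return [(np.round((M@np.r_[d['xyz'],1])[:3],4).tolist(),round(d['conf'],2)) for d in getattr(ctrl,f)(cam,name)[:3]]
                                                                                         ~~~~~~~~~~~~~~~^^^^^^^^^^
ValueError: it knows: bowl, case, chopstick, clip_hinge, clip_tip, cup, dock, jar, pen, seam
```

```bash
cat > cl2.py <<'E'
from h import *
import sys
K,M,im=snap('scene',sys.argv[1]);print(find('scene','clip_tip',M),find('scene','clip_hinge',M))
hsv=cv2.cvtColor(im,cv2.COLOR_BGR2HSV);m=cv2.inRange(hsv,(5,190,150),(16,255,255));m[:150]=0;m[240:]=0;m[:,320:]=0;m[:,245:]=m[:,245:];m[:,:245]=0
n,l,st,_=cv2.connectedComponentsWithStats(m);print([r.tolist() for r in st[1:] if r[4]>15])
C=R.from_euler('z',CASE[2]).as_matrix();W=lambda e:proj(K,M,C@np.array(e)+[CASE[0],CASE[1],0]).round(1).tolist()
for deg in(-12,20,30,40,46,50):
    a=np.radians(deg);print(deg,W([.058+.071*np.sin(a),.045,.042+.071*np.cos(a)]))
print('hinge',W([.058,.045,.042]))
E
python3 cl2.py s13.png
```

```text
[] [([0.6124, 0.04, 0.0407], 0.86), ([0.4917, -0.0175, 0.0257], 0.68)]
[[296, 150, 24, 68, 638], [245, 172, 13, 4, 23], [245, 181, 11, 4, 20], [253, 218, 22, 22, 175], [271, 218, 49, 22, 382], [308, 237, 12, 3, 19], [296, 238, 11, 2, 17]]
-12 [274.1, 175.9]
20 [271.9, 191.4]
30 [271.1, 197.2]
40 [270.4, 202.9]
46 [270.0, 206.3]
50 [269.8, 208.5]
hinge [272.1, 198.3]
```

```bash
python3 - <<'E'
import cv2
for f in('s13.png','s7.png'):
    im=cv2.imread('pics/'+f)
    print(f);[print(v,[im[v,u].tolist() for u in(266,271,276)]) for v in range(172 if f=='s7.png' else 186,216,2)]
E
```

```text
s13.png
186 [[57, 157, 209], [53, 52, 53], [47, 49, 49]]
188 [[48, 139, 188], [30, 31, 31], [31, 32, 29]]
190 [[46, 103, 139], [29, 26, 28], [25, 28, 23]]
192 [[78, 82, 66], [30, 29, 25], [40, 38, 26]]
194 [[94, 88, 53], [37, 40, 38], [77, 71, 39]]
196 [[76, 74, 72], [62, 62, 64], [78, 76, 60]]
198 [[73, 72, 74], [70, 70, 70], [68, 70, 68]]
200 [[70, 69, 70], [66, 68, 71], [70, 70, 70]]
202 [[73, 72, 74], [65, 68, 70], [68, 69, 67]]
204 [[67, 70, 70], [69, 68, 72], [68, 68, 68]]
206 [[69, 70, 72], [70, 72, 74], [99, 102, 102]]
208 [[54, 54, 54], [62, 63, 63], [101, 108, 108]]
210 [[30, 28, 26], [40, 37, 36], [46, 48, 48]]
212 [[29, 29, 26], [27, 25, 24], [30, 29, 31]]
214 [[30, 34, 47], [25, 27, 28], [25, 22, 26]]
s7.png
172 [[137, 122, 50], [240, 251, 247], [232, 220, 82]]
174 [[131, 135, 143], [226, 251, 255], [202, 205, 193]]
176 [[99, 120, 170], [37, 177, 255], [64, 181, 254]]
178 [[97, 115, 156], [0, 110, 246], [0, 122, 250]]
180 [[94, 109, 162], [0, 103, 242], [0, 106, 243]]
182 [[85, 106, 176], [0, 107, 243], [0, 107, 243]]
184 [[74, 107, 192], [0, 103, 242], [0, 103, 242]]
186 [[70, 108, 200], [0, 103, 242], [0, 102, 242]]
188 [[71, 113, 206], [0, 108, 242], [0, 104, 242]]
190 [[78, 119, 211], [0, 105, 241], [0, 105, 242]]
192 [[50, 105, 213], [0, 102, 241], [0, 104, 241]]
194 [[39, 98, 216], [0, 103, 240], [0, 104, 242]]
196 [[35, 103, 226], [0, 104, 240], [0, 105, 242]]
198 [[88, 124, 205], [36, 114, 232], [26, 111, 236]]
200 [[107, 116, 129], [90, 108, 149], [79, 111, 173]]
202 [[124, 130, 139], [119, 126, 134], [104, 110, 121]]
204 [[119, 126, 136], [122, 129, 137], [120, 127, 139]]
206 [[68, 74, 79], [89, 93, 100], [100, 105, 113]]
208 [[51, 55, 56], [54, 58, 59], [57, 60, 63]]
210 [[53, 55, 62], [52, 57, 59], [47, 53, 55]]
212 [[44, 70, 120], [47, 58, 84], [46, 56, 72]]
214 [[44, 82, 156], [36, 73, 140], [41, 75, 134]]
```

Call:
{"method": "carry_out", "body": {"steps": [{"grip":1,"dp":[0,0.01,0],"dr":[0,0,0]},{"grip":1,"dp":[0,0.02,0],"dr":[0,0,0]},{"grip":1,"dp":[0,0.02,0],"dr":[0,0,0]}]}}

```text
t: 39.15
ee_pos: [0.6266, 0.0368, 0.0739]
orientation: [3.141, 0.0, 1.353]
wrist_force: [-3.1, 0.4, 0.2]
grip_width: 0.0004
gripper_force: 1.0
```

Call:
{"method": "carry_out", "body": {"steps": [{"grip":1,"dp":[0,0.01,0],"dr":[0,0,0]},{"grip":1,"dp":[0,0.02,0],"dr":[0,0,0]},{"grip":1,"dp":[0,0.02,0],"dr":[0,0,0]}]}}

```text
t: 39.52
ee_pos: [0.6278, 0.0366, 0.0738]
orientation: [-3.14, 0.0, 1.353]
wrist_force: [-5.6, 1.8, 1.6]
grip_width: 0.0004
gripper_force: 2.5
```

Call:
{"method": "carry_out", "body": {"steps": [{"grip":1,"dp":[0,0.01,0],"dr":[0,0,0]},{"grip":1,"dp":[0,0.02,0],"dr":[0,0,0]},{"grip":1,"dp":[0,0.02,0],"dr":[0,0,0]}]}}

```text
t: 39.9
ee_pos: [0.6279, 0.0365, 0.0737]
orientation: [-3.137, 0.001, 1.354]
wrist_force: [-8.3, 0.9, 4.6]
grip_width: 0.0004
gripper_force: 4.9
```

The stop is reached: force rises and the position no longer changes. Backing off and rising clear.

Call:
{"method": "carry_out", "body": {"steps": [{"grip":1,"dp":[0,-0.1,0],"dr":[0,0,0]},{"grip":1,"dp":[0,-0.3,0],"dr":[0,0,0]},{"grip":1,"dp":[0,-0.5,-0.1],"dr":[0,0,0]},{"grip":1,"dp":[0,-0.6,-0.5],"dr":[0,0,0]},{"grip":1,"dp":[0,-0.6,-1],"dr":[0,0,0]},{"grip":1,"dp":[0,-0.6,-1],"dr":[0,0,0]}]}}

```text
t: 40.65
ee_pos: [0.5755, 0.05, 0.178]
orientation: [3.132, -0.004, 1.352]
wrist_force: [-0.1, -0.0, -0.4]
grip_width: 0.0004
gripper_force: 0.0
```

Call:
{"method": "carry_out", "body": {"steps": [{"grip":1,"dp":[0,-0.6,-0.6],"dr":[0,0,0]},{"grip":1,"dp":[0,-0.6,-0.6],"dr":[0,0,0]},{"grip":1,"dp":[0,-0.6,-0.6],"dr":[0,0,0]},{"grip":1,"dp":[0,-0.6,-0.6],"dr":[0,0,0]}]}}

```text
t: 41.15
ee_pos: [0.5141, 0.0612, 0.2329]
orientation: [3.141, 0.0, 1.351]
wrist_force: [-0.5, -0.4, -0.7]
grip_width: -0.0
gripper_force: 0.0
```

```bash
python3 clip.py && python3 - <<'E'
from h import *
for c in('scene','top'):
    K,M,im=snap(c);print(c,[find(c,n,M)[:2] for n in('cup','bowl','jar')],find(c,'pen',M,'look_for'))
im=cv2.imread('pics/clip_scene.png')
print([(v,im[v,271].tolist()) for v in range(186,216,3)])
E
```

```text
tcp in case [-0.0405  0.0445  0.2329] 41.15 [3.14135445e+00 4.85236246e-04 1.35138550e+00] [-0.5325987  -0.353269   -0.72031371]
wrist [([0.1124, 0.0438, 0.0873], 0.8)]
scene [([0.1091, 0.0407, 0.0926], 0.74), ([-0.0471, 0.0741, 0.0263], 0.3)]
top [([0.1115, 0.0453, 0.0887], 0.44)]
scene [[([0.503, -0.3133, -0.0014], 0.93), ([0.5636, -0.1896, -0.0028], 0.7)], [([0.7053, 0.25, 0.0001], 0.94)], [([0.708, -0.2224, -0.0006], 0.74), ([0.7527, -0.0139, 0.0023], 0.4)]] [([0.5108, -0.2815, 0.1389], 0.87)]
top [[([0.4996, -0.307, -0.0002], 0.72), ([0.5673, -0.1904, -0.0025], 0.72)], [], [([0.7102, -0.2145, -0.0047], 0.74)]] [([0.5439, -0.0224, 0.0259], 0.67), ([0.5065, -0.2777, 0.1626], 0.5)]
[(186, [243, 247, 203]), (189, [238, 236, 160]), (192, [231, 218, 85]), (195, [212, 200, 109]), (198, [33, 142, 254]), (201, [0, 143, 255]), (204, [0, 153, 255]), (207, [0, 144, 254]), (210, [46, 54, 73]), (213, [43, 69, 119])]
```

The clip tip is at case x ≈ 111 mm, z ≈ 89 mm, which is about 48° outward, so the lever is fully open. The pen is in the cup, the bystanders haven't moved, and the robot is clear. Handing in.

```bash
python3 -c "
from bench import ctrl
print(ctrl.hand_in())"
```

```text
the job is handed in; nothing more can be done
None
```

The job is handed in at about 41 s with no verdict returned: the pen ran the seam from red to green in one pass at about 32 mm/s and was lowered into the steel cup and released, the clip lever was pushed fully open to its stop, and the bowl and jar still measured in place (the chopsticks were last checked before the clip push).

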